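Put salvaged springs on the colour-matched rods and lock the rack

ROBOT

A 7-joint arm with a two-finger parallel gripper is mounted at the origin on the work surface. World frame = base frame: x ahead of the robot, y to its left, z up, the work surface at z = 0. Lengths are in m, angles in rad, forces in N, time in s.
With the tool pointing down it reaches from about 0.425 to 0.8 m from the base axis. Payload 8.3 kg.
Tool frame: the origin (TCP) lies between the finger pads; the fingertips stand 14 mm ahead of it and the grasp point (between the pads) lies 5 mm behind it (manip.tips_ahead is the distance from the TCP to the fingertips, in m); z points along the fingers, x is the direction in which the jaws open and shut, and the axes are right-handed (so a half turn about z gives the same grasp; the last joint's range is limited). The gripper opens to 85 mm and grips with 20 to 120 N. Pads are 22 mm wide; open, the fingers measure 114 mm over their backs; the gripper's body (76 mm by 85 mm) begins 54 mm behind the grasp point. The pads swing forward as they close: fully open they stand 13 mm farther back than shut.
Start: joints at [-1.36, 0.383, 0.016, 1.37, -0.006, 1.388, -0.046], TCP at [0.169, 0.602, 0.245] pointing down, gripper open.
Joint ranges: [-2.95, 2.95], [-0.25, 2.06], [-1.52, 1.56], [0.18, 2.33], [-1.44, 4.58], [0.02, 2.06], [-3.01, 3.01]. Speed limits (rad/s): [2.39, 2.39, 3.01, 3.01, 3.14, 3.14, 3.14].

INTERFACE

Orientations are given as a rotation vector (axis times angle).
In Python, from bench import sensors, eyes, order, manip gives the robot as it stands.
- The arm moves only by the shell command python3 -m jog 'ROWS' [FORCE]. ROWS is JSON, a list that holds one entry, the list of rows, each a list of 7 numbers: the shift along the tool's x, y, z in mm, then the turn, a rotation vector about the tool's x, y, z in rad, then the finger opening in mm, from 0 to 85.4. In form: [[[dx, dy, dz, rx, ry, rz, fingers], ...]]. A call has 1 to 5 rows; each row is the pose to reach, as a shift and turn from the pose measured when the call began, along the tool's axes at that moment; what a row does not reach only later rows make up. A row lasts 1/8 s, in which the tool goes at most 62.5 mm and 10.7 degrees, less where a joint would pass 70% of its speed; a pose out of reach is approached as far as the arm can. A call with a gripper value outside its range is refused whole. The fingers move at their own pace and stop on an object; FORCE is the grip in N (left out, the last holds). Time passes only in rows, so rows that repeat a pose let the fingers close. It gives the time, the measured TCP pose, the force and the opening at its end, in the units of the state.
- sensors.get_state(): the state, without advancing time (a new reading comes with each control period).
- eyes.grab_frame(name): name is "scene" or "top" or "wrist"; returns (picture, depth): 384x512x3 uint8, red, green, blue; 384x512 float32, m along the optical axis (not along the pixel's ray), 0 where there is no reading.
- eyes.camera_params(name): a dict with "fx", "fy", "cx", "cy" (pixels), "R" (3x3) and "t" (3): a world point X has camera coordinates R X + t. Camera axes: x right, y down, z forward; pixel columns grow to the right and rows downward; lengths in m; the calibration is good to about 2 mm. A picture is of the moment at which its call begins: read the wrist's pose just before it. camera_params takes no time and is no camera call; for the wrist camera it gives the pose at the moment of the call.
- order.close_job(): hands the job in, once; it reports no verdict.
The state is a dict: "time": time; "joints": joint angles; "qvel": joint speeds; "joint_torque": joint torques, N m; "tcp_pos": TCP position; "orientation": TCP orientation; "ft_force": force on the tool from outside, world axes, zero at the start; "ft_torque": the same for the moment, N m; "gripper_width": finger opening in m.
Only numpy, scipy, OpenCV 4.12 (cv2) and the standard library are available. Lean on these libraries where they do the work, as an engineer would, in place of code of your own. Each camera call takes 0.05 s, during which the arm holds its last target.

TASK

Swing the keeper arm of the spring rack out of the way, thread every loose salvaged spring that is on the bench all the way down over the rod of its own colour, giving it a slight twist whenever its coil end catches on the rod's ribs (two of one colour go on top of each other), and then swing the keeper arm fully closed over the rods again. Leave the other things on the bench where they are.

Things in the scene. Friction and masses are not known exactly. Their poses are not given: they have to be found in the camera images.
- spring_yellow_a_mid (a point): yellow stiff compression spring (rigid), 40 mm outer diameter, 32 mm bore, 30 mm tall, standing; this point is its centre, z along its axis. At its foot the coil end is bent inwards as a tang, 4 mm wide and thick, reaching to 9.5 mm from the axis; it catches on a rod's ribs unless it points between two of them. Which way it points is not given. 70 g. May be absent (None)
- spring_yellow_b_mid (a point): yellow stiff compression spring (rigid), 40 mm outer diameter, 32 mm bore, 30 mm tall, standing; this point is its centre, z along its axis. At its foot the coil end is bent inwards as a tang, 4 mm wide and thick, reaching to 9.5 mm from the axis; it catches on a rod's ribs unless it points between two of them. Which way it points is not given. 70 g. May be absent (None)
- spring_red_a_mid (a point): red stiff compression spring (rigid), 40 mm outer diameter, 32 mm bore, 30 mm tall, standing; this point is its centre, z along its axis. At its foot the coil end is bent inwards as a tang, 4 mm wide and thick, reaching to 9.5 mm from the axis; it catches on a rod's ribs unless it points between two of them. Which way it points is not given. 70 g. May be absent (None)
- spring_red_b_mid (a point): red stiff compression spring (rigid), 40 mm outer diameter, 32 mm bore, 30 mm tall, standing; this point is its centre, z along its axis. At its foot the coil end is bent inwards as a tang, 4 mm wide and thick, reaching to 9.5 mm from the axis; it catches on a rod's ribs unless it points between two of them. Which way it points is not given. 70 g. May be absent (None)
- spring_blue_a_mid (a point): blue stiff compression spring (rigid), 40 mm outer diameter, 32 mm bore, 30 mm tall, standing; this point is its centre, z along its axis. At its foot the coil end is bent inwards as a tang, 4 mm wide and thick, reaching to 9.5 mm from the axis; it catches on a rod's ribs unless it points between two of them. Which way it points is not given. 70 g. May be absent (None)
- spring_blue_b_mid (a point): blue stiff compression spring (rigid), 40 mm outer diameter, 32 mm bore, 30 mm tall, standing; this point is its centre, z along its axis. At its foot the coil end is bent inwards as a tang, 4 mm wide and thick, reaching to 9.5 mm from the axis; it catches on a rod's ribs unless it points between two of them. Which way it points is not given. 70 g. May be absent (None)
- rod_yellow_tip (a point): top centre of the yellow rod on the rack, z up: plastic, cross-shaped section, four ribs 4 mm thick along +x, -x, +y, -y of this frame, 26 mm over opposite ribs, flat top, 63 mm tall above a foot disc of the same colour. A spring's centre is 48 mm below this point when seated on the disc, 18 mm below when on another spring, 15 mm above when caught on the ribs
- rod_red_tip (a point): top centre of the red rod on the rack, z up: plastic, cross-shaped section, four ribs 4 mm thick along +x, -x, +y, -y of this frame, 26 mm over opposite ribs, flat top, 63 mm tall above a foot disc of the same colour. A spring's centre is 48 mm below this point when seated on the disc, 18 mm below when on another spring, 15 mm above when caught on the ribs
- rod_blue_tip (a point): top centre of the blue rod on the rack, z up: plastic, cross-shaped section, four ribs 4 mm thick along +x, -x, +y, -y of this frame, 26 mm over opposite ribs, flat top, 63 mm tall above a foot disc of the same colour. A spring's centre is 48 mm below this point when seated on the disc, 18 mm below when on another spring, 15 mm above when caught on the ribs
- rack: fixed steel base plate 100 mm (x) by 330 mm (y), 12 mm thick, from y = -125 to +205 mm of this frame; origin on the bench below the middle rod. Rods at y = -80, 0, +80 mm in any order of colour, each on a foot disc 52 mm across, 5 mm thick; each holds two springs. Keeper pivot post, 22 mm diameter, at y = +170 mm
- keeper (a joint): keeper arm angle (rad): 0 = closed on its internal stop, over all rod tops; grows as it swings away from the robot (counter-clockwise from above) to 1.75; clear of the rods above 1. Light friction, stays where left. Flat aluminium bar 34 mm wide, 8 mm thick, reaching 278 mm from its pivot, underside 90 mm above the bench, 10 mm above the rod tops
- keeper_grip (a point): grip point of the keeper arm's black upright round post: 14 mm diameter, 42 mm tall, on top of the arm 120 mm from the pivot; this point is 24 mm above the arm's top face
- keeper_hinge (a point): pivot axis (vertical) of the keeper arm, at the height of the arm; fixed to the rack, its axes are the rack's
- terminal_mid (a point): bystander, leave alone: old black payment terminal with keypad, 170 x 78 mm, up to 44 mm tall; this point is its middle, 20 mm up, x along its length
- adapter_a_mid (a point): bystander, leave alone: black power adapter, 95 x 45 x 30 mm, x along its length; centre
- adapter_b_mid (a point): bystander, leave alone: smaller black power adapter, 75 x 45 x 28 mm, x along its length; centre
- circuit_board_mid (a point): bystander, leave alone: green circuit board with a metal block, 100 x 70 mm, x along its length, up to 16 mm tall; its middle, 5 mm up
- screwdriver_grip (a point): bystander, leave alone: yellow-handled screwdriver, 230 mm long, 26 mm thick, x from handle to tip; this point lies in its handle, 69 mm from the handle's end
- screwdriver_b_grip (a point): bystander, leave alone: blue-handled screwdriver, 200 mm long, 26 mm thick, x from handle to tip; this point lies in its handle, 60 mm from the handle's end
Things that resemble listed ones, but are neither listed nor needed, are in the scene too. What is shaped like the part that bears spring_yellow_b_mid but brown is not meant. What is shaped like the part that bears spring_red_b_mid but green is not meant.

How it is judged:
On the way, in this order (a step that is already met when the one before it is completed fails the run):
1. the keeper arm is swung out of the way (more than 0.9 rad) (value of joint keeper above 0.9 rad), for 0.2 s.
2. every spring present is all the way down on the rod of its own colour, the keeper arm still open (horizontal distance between each of spring_yellow_a_mid, spring_yellow_b_mid and rod_yellow_tip below 0.006 m and z of each of spring_yellow_a_mid, spring_yellow_b_mid in the frame of rod_yellow_tip below -0.013 m and angle between each of spring_yellow_a_mid, spring_yellow_b_mid, spring_red_a_mid, spring_red_b_mid, spring_blue_a_mid, spring_blue_b_mid's own z axis and vertical below 0.2 rad and horizontal distance between each of spring_red_a_mid, spring_red_b_mid and rod_red_tip below 0.006 m and z of each of spring_red_a_mid, spring_red_b_mid in the frame of rod_red_tip below -0.013 m and horizontal distance between each of spring_blue_a_mid, spring_blue_b_mid and rod_blue_tip below 0.006 m and z of each of spring_blue_a_mid, spring_blue_b_mid in the frame of rod_blue_tip below -0.013 m and value of joint keeper above 0.4 rad), for 0.3 s.
At the end, for the whole second after the job is handed in: Every spring present sits on the rod of its own colour: its centre within 6 mm of the rod's axis and at least 13 mm below the rod's top, tilted less than 0.2 rad; the keeper arm is closed (below 0.07 rad) (horizontal distance between each of spring_yellow_a_mid, spring_yellow_b_mid and rod_yellow_tip below 0.006 m and z of each of spring_yellow_a_mid, spring_yellow_b_mid in the frame of rod_yellow_tip below -0.013 m and angle between each of spring_yellow_a_mid, spring_yellow_b_mid, spring_red_a_mid, spring_red_b_mid, spring_blue_a_mid, spring_blue_b_mid's own z axis and vertical below 0.2 rad and horizontal distance between each of spring_red_a_mid, spring_red_b_mid and rod_red_tip below 0.006 m and z of each of spring_red_a_mid, spring_red_b_mid in the frame of rod_red_tip below -0.013 m and horizontal distance between each of spring_blue_a_mid, spring_blue_b_mid and rod_blue_tip below 0.006 m and z of each of spring_blue_a_mid, spring_blue_b_mid in the frame of rod_blue_tip below -0.013 m and value of joint keeper below 0.07 rad); the robot touches nothing.
It fails at once if a bystander is shifted by more than 5 cm (distance of any of terminal_mid, adapter_a_mid, adapter_b_mid, circuit_board_mid, screwdriver_grip, screwdriver_b_grip from where it was at the start of the episode above 0.05 m).
Of spring_yellow_a, spring_yellow_b, spring_red_a, spring_red_b, spring_blue_a, spring_blue_b only 4 to 5 are there at a start; the rules pass over those that are not, and their reading is None.
At some moment in a run one of spring_yellow_a, spring_yellow_b, spring_red_a, spring_red_b, spring_blue_a, spring_blue_b may be knocked a few centimetres aside while the robot is not near it.
It also fails if it takes over 208 s, if anything falls off the work surface, if the arm or the gripper's body presses on something with over 40 N, if the wrist force passes 120 N, or if a joint passes its speed limit or range.

## Working session

There is one attempt and no reset: what is moved stays moved. The work goes in short steps, Python scripts to look and compute and a shell command to move; the robot and the scene stay as the last step left them, time stands still between calls to the robot, and variables do not carry over. Pictures are saved under pics/ and viewed, and the job is handed in when it is done.

```bash
ls; mkdir -p pics
python3 - <<'E'
from bench import sensors, eyes, order, manip
import cv2
print(sensors.get_state())
for n in ["scene","top","wrist"]:
    p=eyes.camera_params(n); im,d=eyes.grab_frame(n)
    cv2.imwrite(f"pics/{n}0.png",cv2.resize(im[:,:,::-1],(800,600),interpolation=cv2.INTER_CUBIC))
    import numpy as np; np.savez(f"pics/{n}0.npz",im=im,d=d,**p); print(n,p)
E
```

```text
pics
{'time': 0.0, 'joints': array([-1.35986957,  0.38424156,  0.01641246,  1.37117017, -0.00629452,
        1.38816187, -0.04649054]), 'qvel': array([ 1.19690582e-03,  1.69068618e-03, -3.77789187e-04,  4.97811925e-05,
       -1.37888429e-03, -3.57311939e-05,  1.22939997e-04]), 'joint_torque': array([-5.01945469e-04, -6.27609444e+01,  8.44391808e-01, -3.71814466e+01,
        1.66299404e-02,  1.43963701e-02,  1.26588847e-05]), 'tcp_pos': array([0.16887252, 0.6012669 , 0.24426975]), 'orientation': array([ 2.50284822e+00,  1.89677477e+00, -2.36404396e-03]), 'ft_force': array([-0.76285429, -0.47238678,  0.35378122]), 'ft_torque': array([ 0.02313973, -0.00619894,  0.02238613]), 'gripper_width': 0.08540979749071068}
scene {'fx': 424.98525403425833, 'fy': 424.98525403425833, 'cx': 264.3064303490278, 'cy': 190.82497102846935, 'R': array([[ 0.8951526 ,  0.44529311, -0.02039305],
       [ 0.29500676, -0.62609437, -0.72178726],
       [-0.33417487,  0.64009365, -0.69181448]]), 't': array([-0.4885612 , -0.13452816,  1.60991467])}
top {'fx': 377.194334051048, 'fy': 377.194334051048, 'cx': 254.1301037871848, 'cy': 190.5705108157275, 'R': array([[-0.01339149, -0.99929737,  0.03500609],
       [-0.98121453,  0.00639476, -0.19281376],
       [ 0.19245443, -0.03693055, -0.98061074]]), 't': array([-0.08461659,  0.56402288,  0.91967452])}
wrist {'fx': 281.83175357575135, 'fy': 281.83175357575135, 'cx': 254.39448502339795, 'cy': 186.85282986572952, 'R': array([[ 0.27009963,  0.96283111, -0.00156382],
       [ 0.92280856, -0.25840814,  0.28574393],
       [ 0.27471904, -0.07862244, -0.95830473]]), 't': array([-0.62549619, -0.03872649,  0.37925952])}
```

View pics/top0.png

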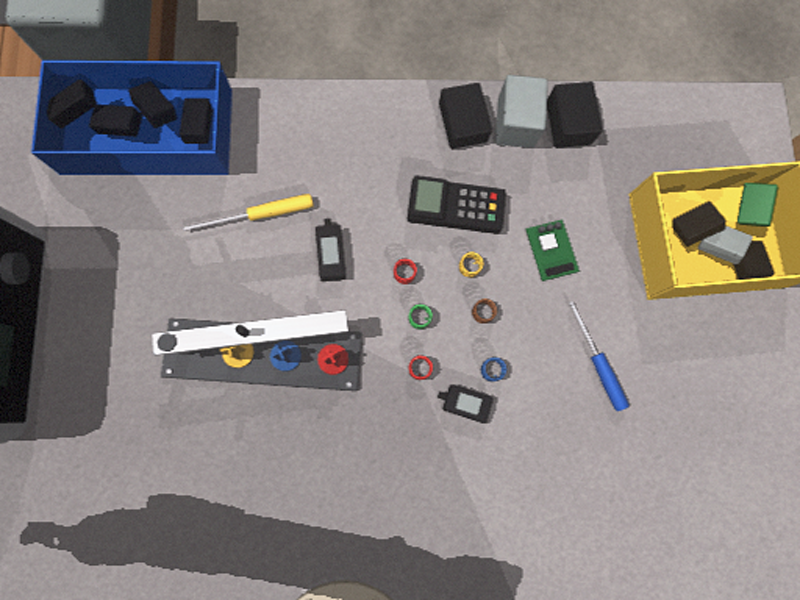

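View pics/scene0.png

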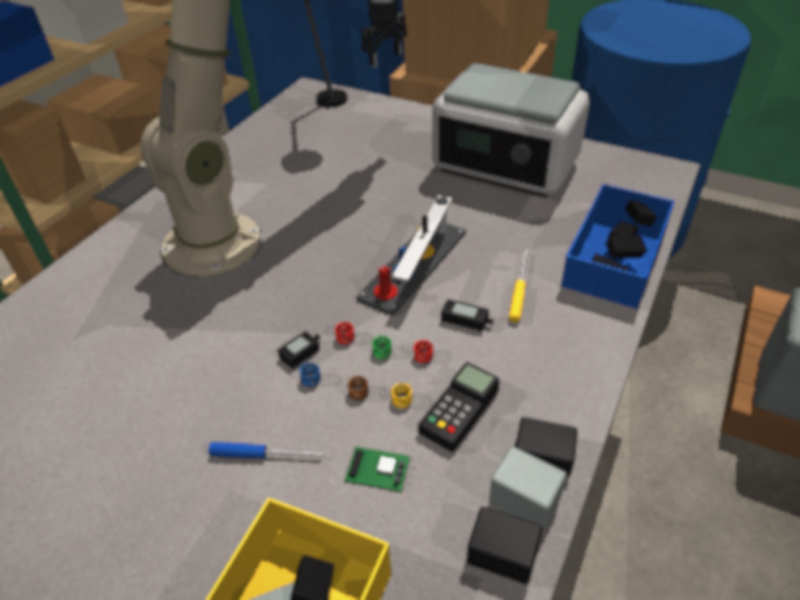

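View pics/wrist0.png

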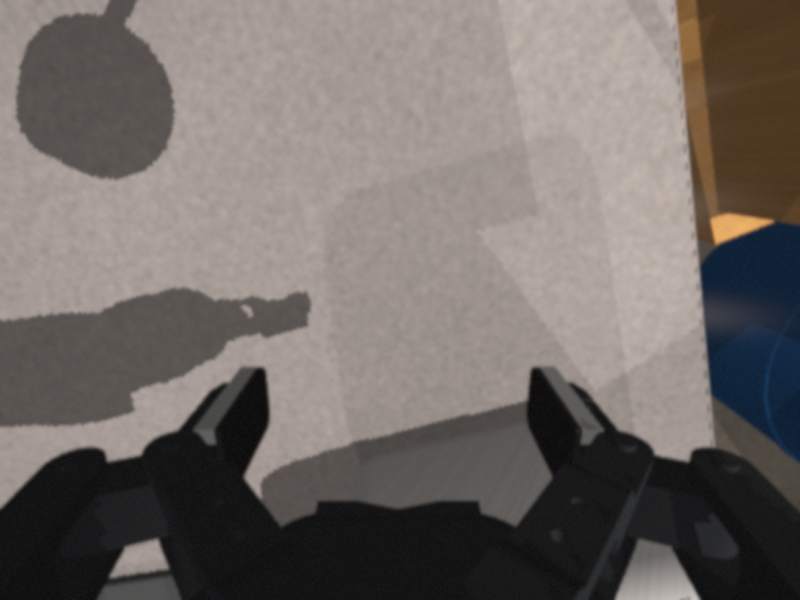

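```bash
cat > h.py <<'E'
import numpy as np, cv2
from scipy.spatial.transform import Rotation as Rot
from bench import sensors, eyes, order, manip
def load(f): return dict(np.load(f))
def grab(n,tag,crop=None,scale=None):
    p=eyes.camera_params(n); im,d=eyes.grab_frame(n)
    np.savez(f"pics/{n}{tag}.npz",im=im,d=d,**p)
    show(im,f"{n}{tag}",crop,scale); return dict(im=im,d=d,**p)
def show(im,name,crop=None,scale=None):
    if crop: x0,y0,x1,y1=crop; im=im[y0:y1,x0:x1]
    s=scale or min(800/im.shape[1],600/im.shape[0])
    cv2.imwrite(f"pics/{name}.png",cv2.resize(im[:,:,::-1],None,fx=s,fy=s,interpolation=cv2.INTER_CUBIC))
def ray(p,u,v):
    r=p['R'].T@np.array([(u-p['cx'])/p['fx'],(v-p['cy'])/p['fy'],1]); return -p['R'].T@p['t'],r
def onz(p,u,v,z):
    c,r=ray(p,u,v); return c+r*(z-c[2])/r[2]
def withd(p,u,v):
    c,r=ray(p,u,v); return c+r*p['d'][int(round(v)),int(round(u))]
def proj(p,X):
    c=p['R']@np.asarray(X)+p['t']; return np.array([p['fx']*c[0]/c[2]+p['cx'],p['fy']*c[1]/c[2]+p['cy']])
def cloud(p):
    v,u=np.mgrid[0:p['im'].shape[0],0:p['im'].shape[1]]
    c=np.stack([(u-p['cx'])/p['fx'],(v-p['cy'])/p['fy'],np.ones_like(u,float)],-1)*p['d'][...,None]
    return (c-p['t'])@p['R']
def rowto(target,yaw):
    """shift (mm, tool axes) and turn to bring TCP to target, tool straight down, tool x axis at yaw in world"""
    s=sensors.get_state(); R0=Rot.from_rotvec(s['orientation'])
    x=np.array([np.cos(yaw),np.sin(yaw),0]);z=np.array([0,0,-1.]);R1=np.stack([x,np.cross(z,x),z],1)
    cands=[]
    for k in (1,-1):
        M=R1.copy();M[:,:2]*=k
        cands.append((R0.inv()*Rot.from_matrix(M)).as_rotvec())
    w=min(cands,key=np.linalg.norm)
    d=R0.inv().apply(np.asarray(target)-s['tcp_pos'])*1000
    X=R0.as_matrix()[:,0]
    print("t",round(s['time'],2),"tcp",s['tcp_pos'].round(4),"yaw",round(np.arctan2(X[1],X[0]),3),"F",s['ft_force'].round(1),"w",round(s['gripper_width']*1000,1),"j",s['joints'].round(2))
    print("ROW",d.round(1),w.round(3),"dist",np.linalg.norm(d).round(0),"rows>=",np.ceil(max(np.linalg.norm(d)/62.5,np.degrees(np.linalg.norm(w))/10.7)))
E
python3 - <<'E'
from h import *
p=load('pics/top0.npz')
show(p['im'],'c0',(95,190,260,255)); show(p['im'],'c1',(240,150,340,255))
X=cloud(p)
hsv=cv2.cvtColor(p['im'],cv2.COLOR_RGB2HSV)
for n,(lo,hi) in dict(red=(0,6),yel=(18,32),grn=(45,85),blu=(100,125),brn=(7,17)).items():
    m=((hsv[...,0]>=lo)&(hsv[...,0]<=hi)&(hsv[...,1]>120)&(hsv[...,2]>50)).astype(np.uint8)
    k,l,st,c=cv2.connectedComponentsWithStats(m)
    for i in range(1,k):
        if 25<st[i,4]<700:
            q=X[(l==i)]; q=q[q[:,2]<.2]; print(n,st[i,4],c[i].round(1),q.mean(0).round(3),q.max(0).round(3),q.min(0).round(3))
for a in [(167,342),(347,322),(157,345),(340,330),(240,332)]:
    print(a,withd(p,a[0]*.64,a[1]*.64))
E
```

```text
red 104 [258.6 173.3] [ 0.618 -0.104  0.02 ] [ 0.643 -0.086  0.033] [ 0.6   -0.124 -0.002]
red 281 [212.5 229.5] [0.466 0.019 0.026] [0.493 0.045 0.083] [ 0.442 -0.006  0.009]
red 88 [268.7 235. ] [ 0.451 -0.128  0.022] [ 0.469 -0.11   0.032] [ 0.432 -0.147 -0.002]
yel 372 [178.8 132.1] [0.735 0.113 0.022] [0.76  0.172 0.029] [ 0.713  0.058 -0.002]
yel 128 [301.2 168.8] [ 0.63  -0.221  0.018] [ 0.65  -0.202  0.034] [ 0.611 -0.241 -0.005]
yel 212 [151.8 227.3] [0.473 0.175 0.028] [0.494 0.208 0.083] [0.457 0.154 0.01 ]
grn 340 [352.3 160. ] [ 0.659 -0.369  0.003] [ 0.702 -0.328  0.008] [ 0.608 -0.414 -0.002]
grn 32 [270.3 197.4] [ 0.551 -0.134  0.023] [ 0.557 -0.114  0.034] [ 0.534 -0.147  0.002]
grn 31 [266.4 206.8] [ 0.526 -0.123  0.022] [ 0.541 -0.112  0.031] [ 0.519 -0.143  0.004]
blu 157 [180.2 228.8] [0.468 0.101 0.032] [0.493 0.123 0.083] [0.451 0.078 0.012]
blu 338 [390.2 244.4] [ 0.423 -0.449  0.022] [ 0.471 -0.424  0.029] [ 0.377 -0.475  0.011]
blu 92 [315.9 236. ] [ 0.447 -0.253  0.021] [ 0.465 -0.234  0.034] [ 0.428 -0.271  0.003]
brn 574 [10.  35.6] [ 1.45   1.026 -0.63 ] [ 1.553  1.083 -0.617] [ 1.381  0.951 -0.642]
brn 80 [309.6 199. ] [ 0.546 -0.24   0.021] [ 0.566 -0.223  0.032] [ 0.529 -0.259  0.001]
(167, 342) [0.48726338 0.26503042 0.10300681]
(347, 322) [ 0.51721344 -0.00952479  0.09536219]
(157, 345) [0.48353936 0.2821648  0.09667796]
(340, 330) [0.5043755  0.00126691 0.0971768 ]
(240, 332) [0.49698239 0.14690707 0.13732162]
```

View pics/c0.png

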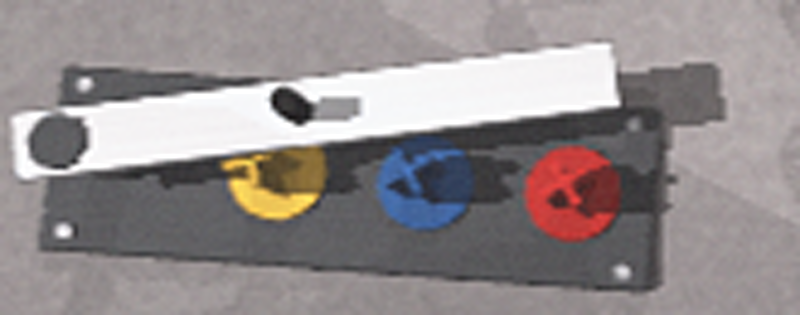

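View pics/c1.png

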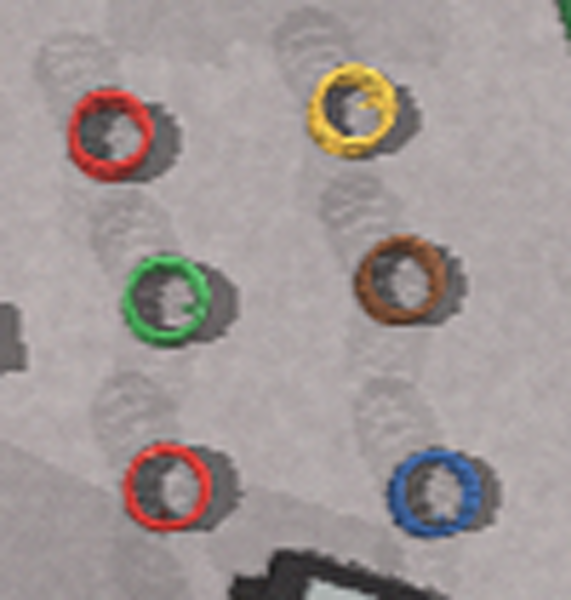

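Run:
```python
from h import *
p=load('pics/scene0.npz')
for a in [(440,80),(580,95),(510,80),(440,150),(545,185),(585,100),(380,15),(385,60),(425,222)]:
    print(a,withd(p,a[0]*.64,a[1]*.64).round(3))
p=load('pics/top0.npz')
D={}
for n,(a,b) in dict(y=(277,178),b=(425,183),r=(573,193)).items():
    D[n]=onz(p,95+a/4.848,190+b/4.848,.017); print(n,D[n].round(4))
d=D['y']-D['r']; print(np.linalg.norm(d), "rack yaw",np.arctan2(-d[0],d[1]))
rowto([0.5,0.15,0.30],0)
```

```text
(440, 80) [ 0.067  1.179 -0.088]
(580, 95) [0.68  0.69  0.206]
(510, 80) [0.504 0.653 0.228]
(440, 150) [0.378 0.501 0.076]
(545, 185) [0.671 0.496 0.052]
(585, 100) [0.695 0.687 0.197]
(380, 15) [0.183 0.562 0.375]
(385, 60) [-0.296  1.424 -0.179]
(425, 222) [0.508 0.141 0.128]
y [0.4761 0.1769 0.017 ]
b [0.4726 0.0974 0.017 ]
r [0.4664 0.0174 0.017 ]
0.15978559685277535 rack yaw -0.0609059048421446
t 0.15 tcp [0.1689 0.6014 0.2445] yaw 1.297 F [-0.6 -0.2  0.3] w 85.7 j [-1.36  0.38  0.02  1.37 -0.01  1.39 -0.05]
ROW [-345.2  440.8  -55. ] [1.000e-03 1.000e-03 1.297e+00] dist 563.0 rows>= 10.0
```

```bash
python3 -m jog '[[[-345,441,-55,0,0,1.18,85],[-345,441,-55,0,0,1.18,85],[-345,441,-55,0,0,1.18,85],[-345,441,-55,0,0,1.18,85],[-345,441,-55,0,0,1.18,85]]]' 40
python3 - <<'E'
from h import *
rowto([0.497,0.148,0.22],0.12)
E
```

```text
time: 0.78
tcp_pos: [0.3537, 0.349, 0.2758]
orientation: [3.092, 0.552, -0.001]
ft_force: [1.3, 0.3, -0.5]
gripper_width: 0.085
t 0.78 tcp [0.3537 0.349  0.2758] yaw 0.353 F [ 1.3  0.3 -0.5] w 85.0 j [-1.11  0.09  0.29  1.67 -0.02  1.39 -0.47]
ROW [ 64.9 238.1  56. ] [0.001 0.001 0.233] dist 253.0 rows>= 5.0
```

```bash
python3 -m jog '[[[65,238,56,0,0,0.233,60],[65,238,56,0,0,0.233,60],[65,238,56,0,0,0.233,60],[65,238,56,0,0,0.233,60],[65,238,56,0,0,0.233,60]]]' 40
python3 - <<'E'
from h import *
p=grab('wrist','1')
rowto([0.497,0.148,0.118],0.12)
print(proj(p,[0.497,0.148,0.14]),proj(p,[0.473,0.097,0.08]))
E
```

```text
time: 1.4
tcp_pos: [0.4986, 0.1425, 0.219]
orientation: [3.133, 0.175, -0.002]
ft_force: [-0.5, -0.3, 0.5]
gripper_width: 0.0599
t 1.45 tcp [0.4979 0.1449 0.2192] yaw 0.115 F [ 0.5  0.8 -0.2] w 59.9 j [-0.8   0.18  0.52  1.72 -0.09  1.27 -0.15]
ROW [ -0.4  -3.5 101.2] [ 0.002  0.002 -0.005] dist 101.0 rows>= 2.0
[251.0774408  193.54802479] [223.2789701  219.67691262]
```

View pics/wrist1.png

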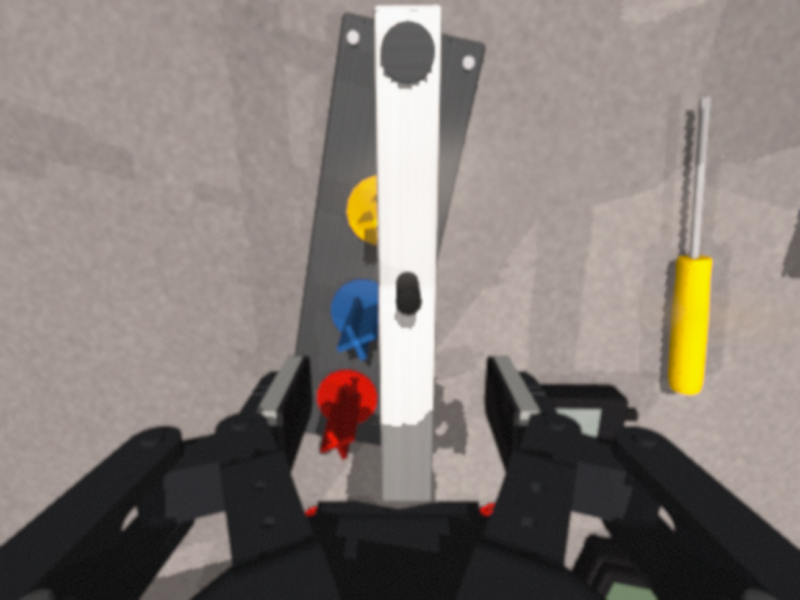

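Run:
```python
from h import *
p=load('pics/wrist1.npz')
print('post',onz(p,407*.64,281*.64,.14),'hinge',onz(p,408*.64,50*.64,.103),withd(p,408*.64,50*.64),withd(p,407*.64,279*.64))
for q in [(365,210),(0,0)][:1]: pass
print('blue tip',onz(p,356*.64,343*.64,.08),'redtip',onz(p,336*.64,444*.64,.08))
rowto([0.5,0.156,0.119],0.12)
```

```text
post [0.50295049 0.15977298 0.14      ] hinge [0.49127352 0.2683037  0.103     ] [0.49127224 0.26837152 0.1026818 ] [0.50375011 0.15596814 0.12192083]
blue tip [0.47765109 0.09770216 0.08      ] redtip [0.47011527 0.01876776 0.08      ]
t 1.45 tcp [0.4979 0.1449 0.2192] yaw 0.115 F [ 0.5  0.8 -0.2] w 59.9 j [-0.8   0.18  0.52  1.72 -0.09  1.27 -0.15]
ROW [  3.5 -11.1 100.2] [ 0.002  0.002 -0.005] dist 101.0 rows>= 2.0
```

Run:
```python
from h import *
p=grab('wrist','2',(200,0,320,240),2.5)
m=cloud(p); dark=(p['im'].sum(-1)<150); z=m[...,2]; s=dark&(z>.104)&(abs(m[...,0]-.5)<.03)&(abs(m[...,1]-.15)<.04)
print(s.sum(), m[s].min(0),m[s].max(0), np.median(m[s],0)); v,u=np.nonzero(s); print(u.min(),u.max(),v.min(),v.max())
t=s&(z>.134);print(t.sum(),m[t].mean(0))
print(sensors.get_state()['tcp_pos'])
```

```text
17186 [0.47000044 0.13177783 0.12173927] [0.52999879 0.16942634 0.3069541 ] [0.50104686 0.16017838 0.29174764]
129 387 184 383
17151 [0.49993529 0.16023599 0.28702171]
[0.4971341  0.14718649 0.21951295]
```

View pics/wrist2.png

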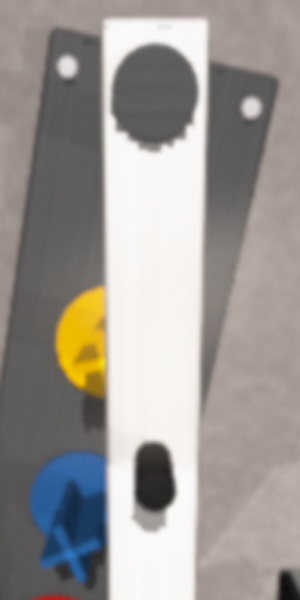

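Run:
```python
from h import *
p=load('pics/wrist2.npz')
print('cam',-p['R'].T@p['t'])
print('post',onz(p,200+156/2.5,488/2.5,.14),'hinge',onz(p,200+154/2.5,94/2.5,.103))
print('blue tip',onz(p,200+69/2.5,554/2.5,.08))
rowto([0.501,0.150,0.119],0.12)
```

```text
cam [0.49137779 0.21832188 0.34819597]
post [0.50518722 0.15006826 0.14      ] hinge [0.49102804 0.26701087 0.103     ]
blue tip [0.47701745 0.09776366 0.08      ]
t 1.5 tcp [0.4971 0.1472 0.2195] yaw 0.118 F [ 0.3  0.4 -0.1] w 60.2 j [-0.8   0.18  0.52  1.72 -0.09  1.27 -0.15]
ROW [  4.3  -2.5 100.5] [ 0.001  0.001 -0.002] dist 101.0 rows>= 2.0
```

```bash
python3 -m jog '[[[6,-2,50,0,0,0,60],[6,-2,100,0,0,0,60],[6,-2,100,0,0,0,60],[6,-2,100,0,0,0,10],[6,-2,100,0,0,0,10]]]' 40;python3 -m jog '[[[0,0,0,0,0,0,10],[0,0,0,0,0,0,10],[0,0,0,0,0,0,10]]]' 40
python3 - <<'E'
from h import *
s=sensors.get_state()
p=grab('top','2',(95,170,275,270))
# arc plan
h=np.array([0.487,0.267])
t=s['tcp_pos'][:2]; az=np.arctan2(*(t-h)[::-1]); r=np.linalg.norm(t-h); print('r',r,'phi',az+1.632, s['tcp_pos'])
R0=Rot.from_rotvec(s['orientation'])
r=.12
for k in range(1,11):
    a=az+.13*k
    d=R0.inv().apply(np.r_[h+r*np.array([np.cos(a),np.sin(a)])-t,0])*1000
    print(k,(az+.13*k+1.632).round(2),d.round(0),-0.13*k)
E
```

```text
time: 2.12
tcp_pos: [0.5041, 0.1507, 0.1219]
orientation: [-3.136, -0.186, -0.004]
ft_force: [0.2, 0.1, -0.4]
gripper_width: 0.024
time: 2.5
tcp_pos: [0.5044, 0.1508, 0.1226]
orientation: [-3.135, -0.186, -0.005]
ft_force: [-0.9, -0.5, 2.6]
gripper_width: 0.0128
r 0.11751995359675887 phi 0.2097362780290537 [0.50439143 0.15077402 0.12260333]
1 0.34 [16.  1.  0.] -0.13
2 0.47 [31. -2.  0.] -0.26
3 0.6 [45. -8.  0.] -0.39
4 0.73 [ 59. -15.   0.] -0.52
5 0.86 [ 72. -24.   0.] -0.65
6 0.99 [ 83. -35.   0.] -0.78
7 1.12 [ 93. -47.   0.] -0.91
8 1.25 [102. -60.   0.] -1.04
9 1.38 [108. -74.   0.] -1.17
10 1.51 [113. -89.   0.] -1.3
```

View pics/top2.png

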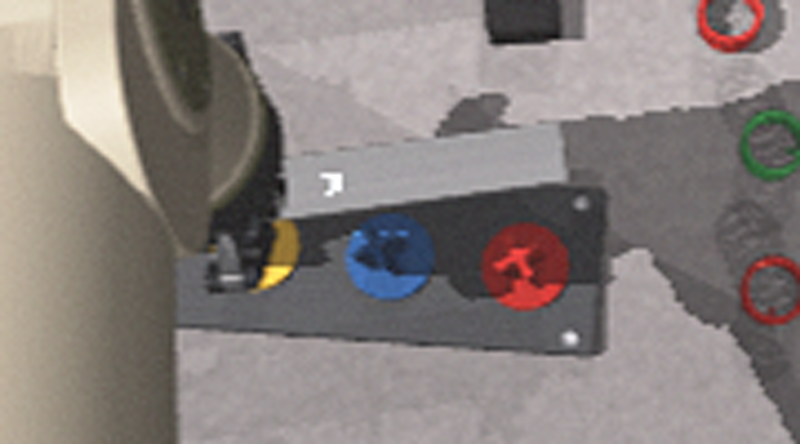

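```bash
python3 -m jog '[[[16,1,0,0,0,-0.13,10],[31,-2,0,0,0,-0.26,10],[45,-8,0,0,0,-0.39,10],[59,-15,0,0,0,-0.52,10],[72,-24,0,0,0,-0.65,10]]]' 40
python3 - <<'E'
from h import *
s=sensors.get_state()
h=np.array([0.487,0.267])
t=s['tcp_pos'][:2]; az=np.arctan2(*(t-h)[::-1]); r=np.linalg.norm(t-h); print('r',r,'phi',az+1.632, s['tcp_pos'],s['ft_force'],s['gripper_width'])
R0=Rot.from_rotvec(s['orientation'])
r=.12
for k in range(1,7):
    a=az+.13*k
    d=R0.inv().apply(np.r_[h+r*np.array([np.cos(a),np.sin(a)])-t,0])*1000
    print(k,(az+.13*k+1.632).round(2),d.round(0),-0.13*k)
E
```

```text
time: 3.18
tcp_pos: [0.5726, 0.1845, 0.1226]
orientation: [-2.908, -1.185, -0.003]
ft_force: [-4.6, 3.6, 3.4]
gripper_width: 0.0126
r 0.1189360602158093 phi 0.8648783818574538 [0.57262343 0.18445053 0.12264791] [-4.59360492  3.55757021  3.40137051] 0.012627375321325499
1 0.99 [16. -0.  0.] -0.13
2 1.12 [31. -4.  0.] -0.26
3 1.25 [45. -9.  0.] -0.39
4 1.38 [ 59. -17.   0.] -0.52
5 1.51 [ 72. -26.   0.] -0.65
6 1.64 [ 83. -36.   0.] -0.78
```

```bash
python3 -m jog '[[[16,0,0,0,0,-0.13,10],[31,-4,0,0,0,-0.26,10],[45,-9,0,0,0,-0.39,10],[59,-17,0,0,0,-0.52,10],[71,-25,0,0,0,-0.64,10]]]' 40; python3 -m jog '[[[0,0,0,0,0,0,40],[0,0,0,0,0,0,40],[0,0,-60,0,0,0,60],[0,0,-120,0,0,0,60],[0,0,-120,0,0,0,60]]]'
python3 - <<'E'
from h import *
p=grab('top','3')
rowto([0.63,-0.10,0.25],0)
E
```

```text
time: 3.8
tcp_pos: [0.6056, 0.2521, 0.1227]
orientation: [-2.384, -2.045, -0.001]
ft_force: [-6.0, -2.1, 3.5]
gripper_width: 0.0132
time: 4.42
tcp_pos: [0.6085, 0.2516, 0.2496]
orientation: [2.386, 2.04, 0.018]
ft_force: [0.7, 0.1, -0.6]
gripper_width: 0.06
t 4.47 tcp [0.6072 0.2513 0.246 ] yaw 1.415 F [-0.3 -0.2 -0.7] w 59.7 j [-0.61  0.45  0.25  1.28 -0.11  1.41  1.05]
ROW [-343.5   77.1   -5.1] [ 1.000e-03 -7.000e-03  1.415e+00] dist 352.0 rows>= 8.0
```

View pics/top3.png

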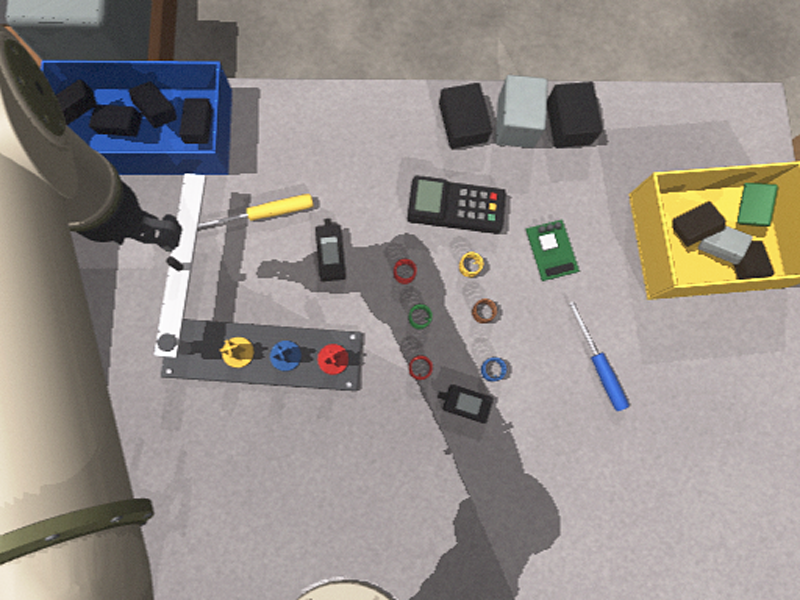

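```bash
python3 -m jog '[[[-343,77,-5,0,0,1.4,60],[-343,77,0,0,0,1.4,60],[-343,77,30,0,0,1.4,60],[-343,77,50,0,0,1.4,60],[-343,77,70,0,0,1.4,60]]]'
python3 - <<'E'
from h import *
print(manip.tips_ahead)
rowto([0.618,-0.104,0.16],0)
from scipy.optimize import least_squares
P=np.array([[.5044,.1508],[.5726,.1845],[.6056,.2521]])
print(least_squares(lambda h:np.linalg.norm(P-h,axis=1)-.12,[.487,.267]))
E
```

```text
time: 5.1
tcp_pos: [0.6265, -0.055, 0.1948]
orientation: [-3.052, -0.733, -0.007]
ft_force: [1.8, 0.6, -1.0]
gripper_width: 0.06
0.014
t 5.1 tcp [ 0.6265 -0.055   0.1948] yaw 0.471 F [ 1.8  0.6 -1. ] w 60.0 j [-0.32  0.45  0.51  1.46 -0.22  1.29  0.67]
ROW [-30.   39.9  34.6] [-0.003 -0.005  0.471] dist 61.0 rows>= 3.0
     message: `gtol` termination condition is satisfied.
     success: True
      status: 1
         fun: [-2.564e-04  4.131e-04 -2.589e-04]
           x: [ 4.871e-01  2.693e-01]
        cost: 1.5170463955279025e-07
         jac: [[-1.445e-01  9.895e-01]
               [-7.101e-01  7.041e-01]
               [-9.896e-01  1.435e-01]]
        grad: [-1.693e-11  3.085e-12]
  optimality: 1.692710133779448e-11
 active_mask: [ 0.000e+00  0.000e+00]
        nfev: 4
        njev: 4
```

```bash
python3 -m jog '[[[-30,40,35,0,0,0.47,60],[-30,40,35,0,0,0.47,60],[-30,40,35,0,0,0.47,60],[-30,40,35,0,0,0.47,60]]]'
python3 - <<'E'
from h import *
p=grab('wrist','4')
rowto([0.618,-0.104,0.16],0)
E
```

```text
time: 5.6
tcp_pos: [0.617, -0.1046, 0.1581]
orientation: [-3.138, -0.0, -0.002]
ft_force: [0.4, 0.6, -0.4]
gripper_width: 0.0599
t 5.65 tcp [ 0.6172 -0.1043  0.1585] yaw 0.003 F [ 0.4 -0.3  0.2] w 60.0 j [-0.31  0.49  0.6   1.51 -0.29  1.23  0.33]
ROW [ 0.8 -0.3 -1.5] [-0.003 -0.002  0.003] dist 2.0 rows>= 1.0
```

View pics/wrist4.png

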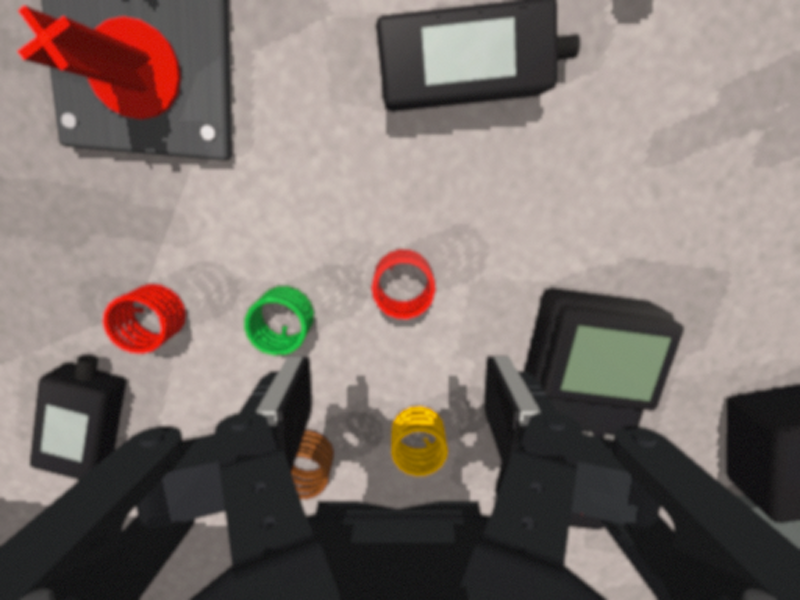

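Run:
```python
from h import *
p=load('pics/wrist4.npz'); im=p['im']
a=[cv2.resize(im[y:y+60,x:x+60],(390,390),interpolation=cv2.INTER_CUBIC) for x,y in [(228,152),(60,170),(238,250),(5,0)]]
cv2.imwrite('pics/c4.png',cv2.resize(np.vstack([np.hstack(a[:2]),np.hstack(a[2:])])[:,:,::-1],(600,600)))
# ring top centre red at display (403,271)
print(onz(p,403*.64,272*.64,.03), onz(p,404*.64,298*.64,0.0))
```

```text
[ 0.62214951 -0.09471733  0.03      ] [ 0.62333385 -0.12038065  0.        ]
```

View pics/c4.png

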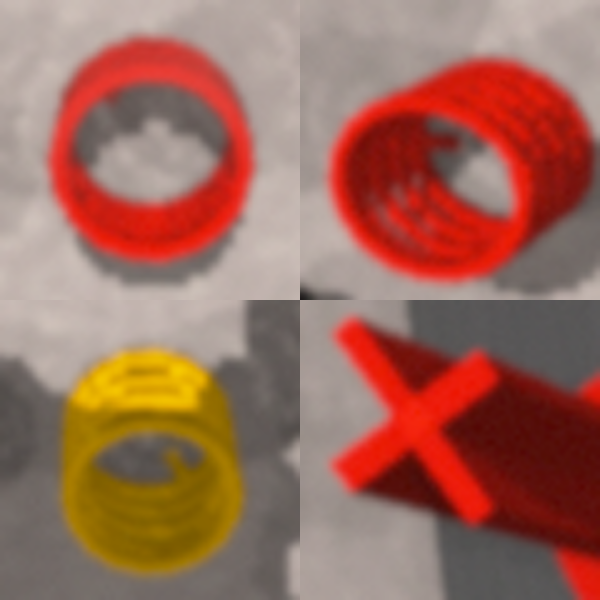

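```bash
python3 -m jog '[[[4,65,35,0,0,0,60],[4,65,35,0,0,0,60],[4,65,35,0,0,0,60]]]'
python3 - <<'E'
from h import *
q=load('pics/wrist4.npz'); print(onz(q,258.4,185.4,.03))
p=grab('wrist','5',(160,30,360,180))
print(-p['R'].T@p['t'])
E
```

```text
time: 6.02
tcp_pos: [0.6207, -0.1703, 0.1224]
orientation: [-3.138, -0.003, -0.001]
ft_force: [0.0, 1.0, 0.2]
gripper_width: 0.0605
[ 0.6226505  -0.10579405  0.03      ]
[ 0.622183   -0.09704588  0.25182883]
```

View pics/wrist5.png

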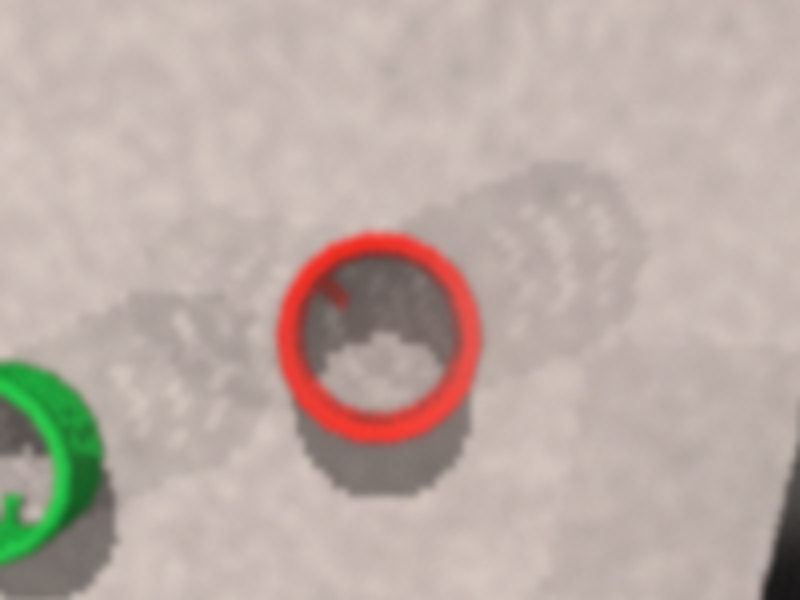

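Run:
```python
from h import *
p=load('pics/wrist5.npz')
c=onz(p,160+380/4,30+338/4,.03); print('centre',c)
for a in [(345,302),(335,290),(322,280)]:
    q=onz(p,160+a[0]/4,30+a[1]/4,.003)-c; print(q[:2].round(4),np.hypot(*q[:2]).round(4),np.arctan2(q[1],q[0]))
rowto([c[0],c[1],0.018],0)
```

```text
centre [ 0.62271137 -0.10487981  0.03      ]
[-0.0074  0.0064] 0.0098 2.4244403376722423
[-0.0095  0.0089] 0.013 2.38937238582193
[-0.0122  0.0109] 0.0163 2.4132000147196018
t 6.08 tcp [ 0.6215 -0.1687  0.1231] yaw 0.003 F [ 0.   0.7 -0.1] w 59.9 j [-0.2   0.56  0.6   1.5  -0.33  1.19  0.46]
ROW [  1.2 -63.4 105.4] [-0.004 -0.002  0.003] dist 123.0 rows>= 2.0
```

```bash
python3 -m jog '[[[1,-63,10,0,0,0,60],[1,-63,50,0,0,0,60],[1,-63,80,0,0,0,60],[1,-63,104,0,0,0,60],[1,-63,104,0,0,0,60]]]'; python3 -m jog '[[[0,0,0,0,0,0,30],[0,0,0,0,0,0,30],[0,0,0,0,0,0,30],[0,0,0,0,0,0,30]]]' 40
python3 - <<'E'
from h import *
rowto([.47,.02,.2],0)
E
```

```text
time: 6.7
tcp_pos: [0.6217, -0.1028, 0.0182]
orientation: [-3.136, -0.01, 0.002]
ft_force: [0.0, -0.2, -0.2]
gripper_width: 0.0599
time: 7.2
tcp_pos: [0.6229, -0.1023, 0.0199]
orientation: [-3.136, -0.011, -0.003]
ft_force: [-1.0, 1.5, 7.0]
gripper_width: 0.039
t 7.2 tcp [ 0.6229 -0.1023  0.0199] yaw 0.007 F [-1.   1.5  7. ] w 39.0 j [-0.27  0.65  0.54  1.62 -0.39  0.99  0.4 ]
ROW [-151.7 -124.4 -179.7] [-0.006 -0.002  0.007] dist 266.0 rows>= 5.0
```

```bash
python3 -m jog '[[[0,0,-60,0,0,0,30],[-60,-20,-120,0,0,0,30],[-120,-40,-150,0,0,0,30],[-151,-53,-150,0,0,0,30],[-151,-53,-150,0,0,0,30]]]'; python3 -m jog '[[[0,0,0,0,0,0,30],[0,0,0,0,0,0,30]]]'
python3 - <<'E'
from h import *
p=grab('wrist','6')
rowto([.47,.02,.2],0)
E
```

```text
time: 7.82
tcp_pos: [0.4683, -0.0497, 0.1714]
orientation: [-3.13, -0.014, -0.006]
ft_force: [-0.4, 0.6, -1.0]
gripper_width: 0.0392
time: 8.07
tcp_pos: [0.4689, -0.0502, 0.1715]
orientation: [-3.131, -0.013, -0.006]
ft_force: [0.7, -0.3, -0.1]
gripper_width: 0.0393
t 8.12 tcp [ 0.4689 -0.0502  0.1712] yaw 0.008 F [-0.   0.8 -0.6] w 39.4 j [-0.56  0.11  0.65  1.91 -0.08  1.15  0.13]
ROW [  1.7 -70.5 -28.1] [-0.01  -0.003  0.008] dist 76.0 rows>= 2.0
```

View pics/wrist6.png

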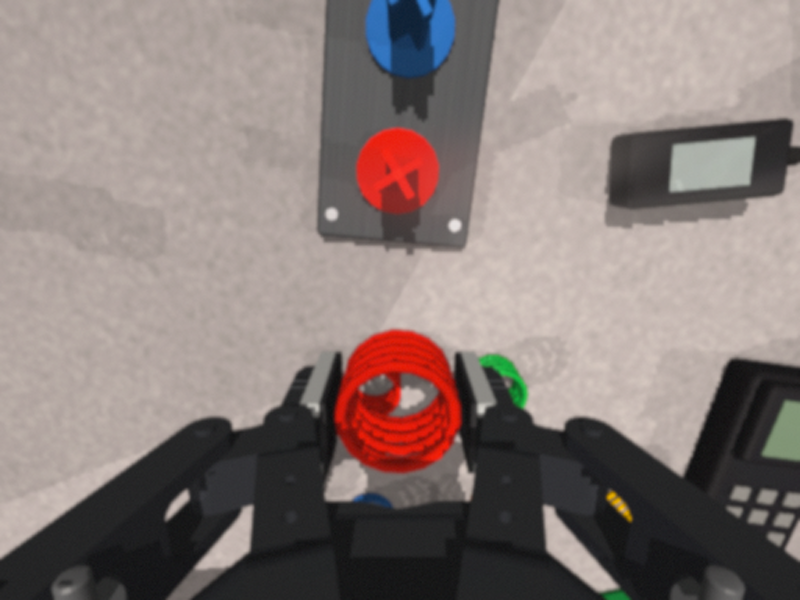

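Run:
```python
from h import *
p=load('pics/wrist6.npz'); im=p['im']
a=cv2.resize(im[70:140,220:290],(560,560),interpolation=cv2.INTER_CUBIC)
b=cv2.resize(im[205:310,205:310],(560,560),interpolation=cv2.INTER_CUBIC)
cv2.imwrite('pics/c6.png',cv2.resize(np.hstack([a,b])[:,:,::-1],(800,400),interpolation=cv2.INTER_AREA))
print(onz(p,398.5*.64,415*.64,.1813))
```

```text
[ 0.47088989 -0.05181118  0.1813    ]
```

View pics/c6.png

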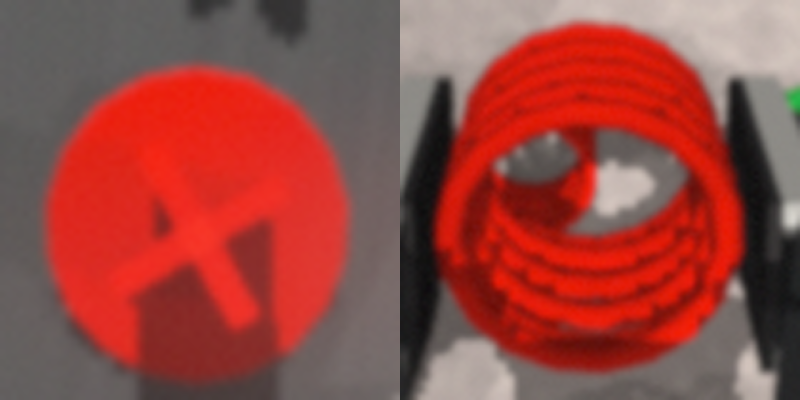

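Run:
```python
from h import *
p=load('pics/wrist6.npz')
f=lambda a,b:onz(p,220+a*70/400,70+b*70/400,.08)
print('tip',f(202,237)); 
for q in [((150,158),(245,322)),((118,290),(283,190))]:
    d=f(*q[1])-f(*q[0]); print(np.linalg.norm(d),np.degrees(np.arctan2(d[1],d[0]))%90)
h=np.array([.4871,.2693]); y=np.array([.061,.998]); print('from hinge', h-.25*y,h-.17*y,h-.09*y)
```

```text
tip [0.47109614 0.01814492 0.08      ]
0.02456985420189455 31.416931778642493
0.025408551317382577 30.850431209345725
from hinge [0.47185 0.0198 ] [0.47673 0.09964] [0.48161 0.17948]
```

```bash
python3 - <<'E'
from h import *
rowto([.4706,.0208,.112],0.497)
E
python3 -m jog '[[[2,-71,0,0,0,-0.16,30],[2,-71,20,0,0,-0.32,30],[2,-71,40,0,0,-0.489,30],[2,-71,59,0,0,-0.489,30],[2,-71,59,0,0,-0.489,30]]]'; python3 -m jog '[[[0,0,0,0,0,0,30]]]';python3 - <<'E'
from h import *
p=grab('wrist','7',(176,154,336,274))
rowto([.4706,.0208,.112],0.497)
E
```

```text
t 8.12 tcp [ 0.4689 -0.0502  0.1712] yaw 0.008 F [-0.   0.8 -0.6] w 39.4 j [-0.56  0.11  0.65  1.91 -0.08  1.15  0.13]
ROW [  2.  -70.4  59.9] [-0.009 -0.006 -0.489] dist 93.0 rows>= 3.0
time: 8.75
tcp_pos: [0.4699, 0.0206, 0.1112]
orientation: [-3.038, -0.769, -0.002]
ft_force: [-0.2, 0.1, -1.0]
gripper_width: 0.0391
time: 8.88
tcp_pos: [0.4706, 0.0202, 0.1115]
orientation: [-3.039, -0.768, -0.002]
ft_force: [-0.7, 0.3, 0.1]
gripper_width: 0.039
t 8.93 tcp [0.4705 0.0202 0.1115] yaw 0.495 F [-0.4  0.  -1.5] w 38.9 j [-0.6   0.18  0.55  1.98 -0.12  1.01  0.5 ]
ROW [ 0.4 -0.4 -0.5] [-0.007 -0.003 -0.002] dist 1.0 rows>= 1.0
```

View pics/wrist7.png

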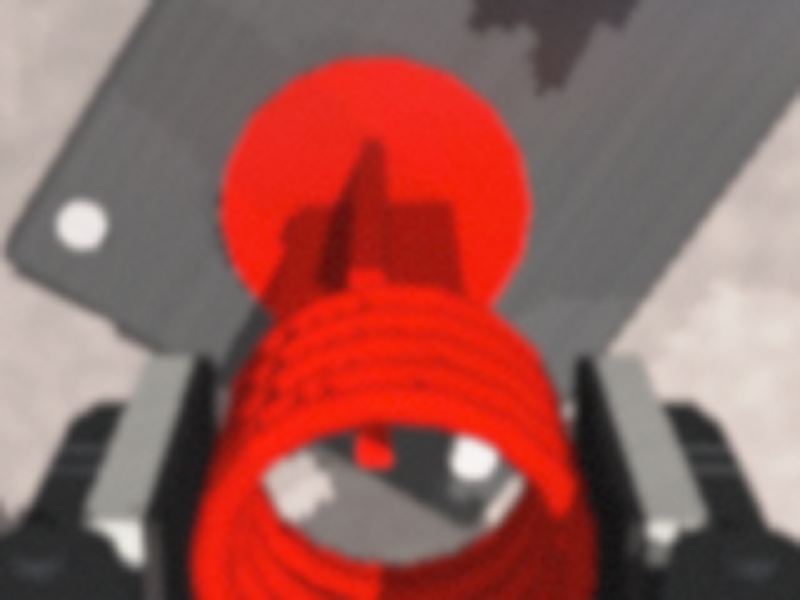

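Run:
```python
from h import *
p=load('pics/wrist7.npz')
print('disc',onz(p,176+376/5,154+210/5,.017))
print('rib top',onz(p,176+369/5,154+275/5,.08))
s=sensors.get_state()
R=Rot.from_rotvec(s['orientation']).as_matrix()
for n,o in dict(foot=(0,.002,.0199),rim=(0,.002,-.0101)).items():
    print(n,(proj(p,s['tcp_pos']+R@np.array(o))-[176,154])*5)
for X in ([.4715,.019,.08],[.4715,.019,.017]): print((proj(p,X)-[176,154])*5)
```

```text
disc [0.47072944 0.018776   0.017     ]
rib top [0.46463509 0.02940698 0.08      ]
foot [375.22027658 412.74765038]
rim [371.63284844 554.70208892]
[378.27229205 368.68332421]
[380.69282343 210.95650186]
```

```bash
python3 -m jog '[[[-2.7,0,0,0,0,0,30],[-2.7,0,8,0,0,0,30],[-2.7,0,14,0,0,0,30],[-2.7,0,18,0,0,0,30],[-2.7,0,20,0,0,0,30]]]'
python3 - <<'E'
from h import *
p=grab('wrist','8',(176,154,336,274))
rowto([.4682,.0193,.038],0.497)
E
```

```text
time: 9.55
tcp_pos: [0.4679, 0.0191, 0.0911]
orientation: [-3.039, -0.768, -0.001]
ft_force: [-0.5, -0.3, -0.1]
gripper_width: 0.039
t 9.6 tcp [0.4679 0.0191 0.091 ] yaw 0.495 F [-0.3 -0.1 -1.5] w 38.7 j [-0.59  0.21  0.55  2.   -0.14  0.97  0.52]
ROW [ 0.3  0.3 53. ] [-0.007 -0.002 -0.002] dist 53.0 rows>= 1.0
```

View pics/wrist8.png

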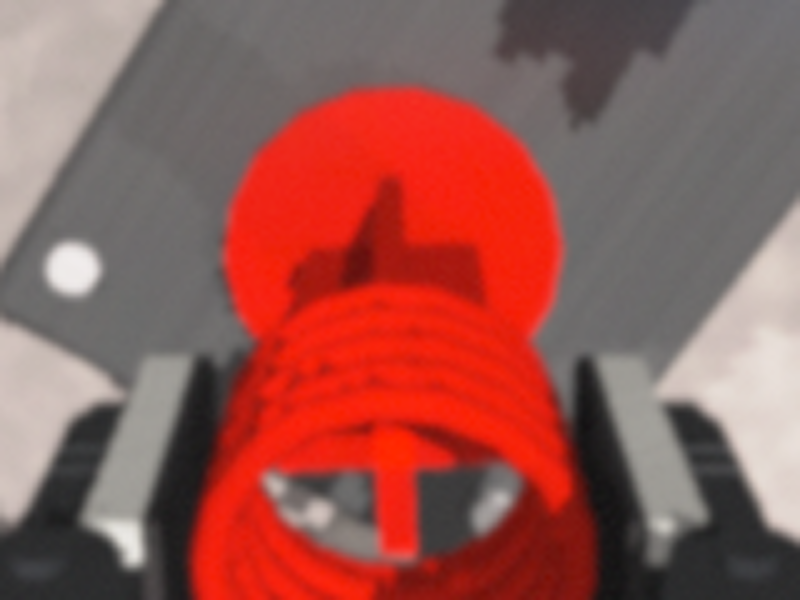

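```bash
python3 -m jog '[[[0,0,15,0,0,0,30],[0,0,30,0,0,0,30],[0,0,43,0,0,0,30],[0,0,51,0,0,0,30],[0,0,52,0,0,0,30]]]'
python3 - <<'E'
from h import *
rowto([.4682,.0193,.038],0.497)
E
```

```text
time: 10.22
tcp_pos: [0.4674, 0.0193, 0.0383]
orientation: [-3.039, -0.768, 0.001]
ft_force: [-0.5, 0.3, -0.6]
gripper_width: 0.0391
t 10.22 tcp [0.4674 0.0193 0.0383] yaw 0.495 F [-0.5  0.3 -0.6] w 39.1 j [-0.56  0.3   0.52  2.04 -0.21  0.85  0.57]
ROW [0.7 0.4 0.3] [-0.007 -0.001 -0.002] dist 1.0 rows>= 1.0
```

```bash
python3 -m jog '[[[0,0,0,0,0,0,60],[0,0,0,0,0,0,60],[0,0,0,0,0,0,60],[0,0,-50,0,0,0,60],[0,0,-100,0,0,0,60]]]'
python3 - <<'E'
from h import *
q=load('pics/wrist4.npz');print(onz(q,142*.64,318*.64,.03))
rowto([.455,-.198,.122],0)
E
```

```text
time: 10.85
tcp_pos: [0.4672, 0.0184, 0.1394]
orientation: [-3.04, -0.768, 0.003]
ft_force: [0.9, 0.5, 0.4]
gripper_width: 0.0601
[ 0.46045078 -0.12408341  0.03      ]
t 10.85 tcp [0.4672 0.0184 0.1394] yaw 0.495 F [0.9 0.5 0.4] w 60.1 j [-0.62  0.14  0.56  1.95 -0.09  1.08  0.48]
ROW [-113.5  184.8   16.2] [-0.006  0.002  0.495] dist 217.0 rows>= 4.0
```

```bash
python3 -m jog '[[[-113,185,0,0,0,0.495,60],[-113,185,0,0,0,0.495,60],[-113,185,10,0,0,0.495,60],[-113,185,16,0,0,0.495,60],[-113,185,16,0,0,0.495,60]]]'; python3 -m jog '[[[0,0,0,0,0,0,60]]]'
python3 - <<'E'
from h import *
p=grab('wrist','9')
rowto([.455,-.198,.122],0)
show(p['im'],'c9',(200,70,300,170),6)
E
```

```text
time: 11.48
tcp_pos: [0.4544, -0.2007, 0.122]
orientation: [-3.137, 0.009, 0.006]
ft_force: [0.3, 0.8, -1.5]
gripper_width: 0.0604
time: 11.6
tcp_pos: [0.4547, -0.1998, 0.1221]
orientation: [-3.136, 0.007, 0.006]
ft_force: [0.1, 0.5, 0.6]
gripper_width: 0.06
t 11.65 tcp [ 0.4546 -0.1999  0.1221] yaw -0.004 F [ 0.  -0.1  0.6] w 60.3 j [-0.31  0.26  0.77  1.9  -0.21  1.06  0.54]
ROW [ 0.4 -1.9  0.1] [-0.005  0.004 -0.004] dist 2.0 rows>= 1.0
```

View pics/wrist9.png

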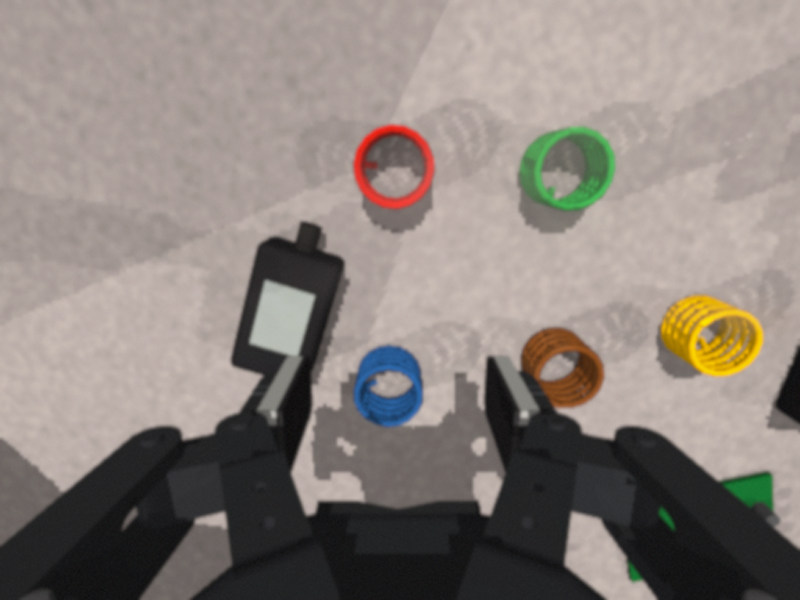

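View pics/c9.png

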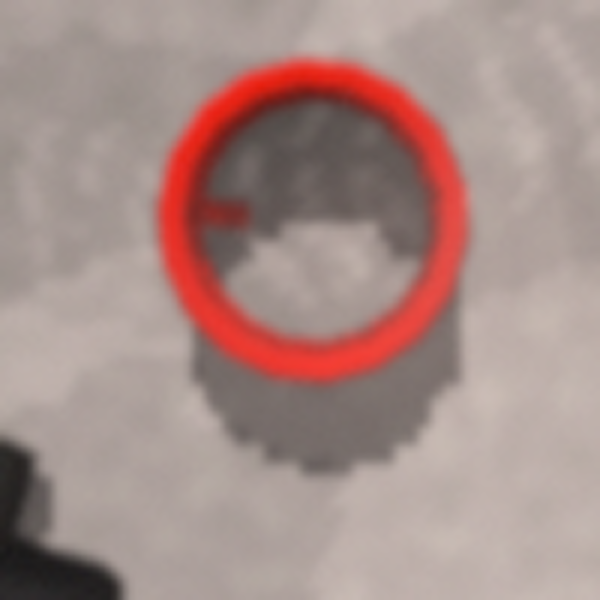

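Run:
```python
from h import *
p=load('pics/wrist9.npz')
f=lambda a,b,z:onz(p,200+a/6,70+b/6,z)
c=f(313,220,.03); print('centre',c)
for a in [(247,214),(225,213),(205,213)]:
    q=f(*a,.003)-c; print(q[:2].round(4),np.hypot(*q[:2]).round(4),np.degrees(np.arctan2(q[1],q[0])))
c[0]-=.002
rowto([c[0],c[1],0.0185],0)
print('blue',onz(p,389*.64,393*.64,.03),'yel',onz(p,730*.64,340*.64,.03))
```

```text
centre [ 0.45452554 -0.12843247  0.03      ]
[-0.0096  0.0007] 0.0097 176.09384444746456
[-0.0127  0.0008] 0.0128 176.37626524457767
[-0.0156  0.0008] 0.0156 176.98840021544183
t 11.65 tcp [ 0.4546 -0.1999  0.1221] yaw -0.004 F [ 0.  -0.1  0.6] w 60.3 j [-0.31  0.26  0.77  1.9  -0.21  1.06  0.54]
ROW [ -2.  -70.9 104. ] [-0.005  0.004 -0.004] dist 126.0 rows>= 3.0
blue [ 0.4509142  -0.25077701  0.03      ] yel [ 0.63528462 -0.21918285  0.03      ]
```

```bash
python3 -m jog '[[[-2,-60,0,0,0,0,60],[-2,-71,45,0,0,0,60],[-2,-71,85,0,0,0,60],[-2,-71,103,0,0,0,60],[-2,-71,104,0,0,0,60]]]'; python3 -m jog '[[[0,0,0,0,0,0,60],[0,0,0,0,0,0,30],[0,0,0,0,0,0,30],[0,0,0,0,0,0,30],[0,0,0,0,0,0,30]]]' 40
python3 - <<'E'
from h import *
rowto([.468,-.05,.172],-0.175)
E
```

```text
time: 12.28
tcp_pos: [0.4521, -0.128, 0.0181]
orientation: [-3.137, 0.006, 0.009]
ft_force: [0.7, 0.6, 0.4]
gripper_width: 0.0599
time: 12.9
tcp_pos: [0.4531, -0.1283, 0.0195]
orientation: [-3.136, 0.006, 0.005]
ft_force: [-2.4, 0.4, 8.6]
gripper_width: 0.0397
t 12.9 tcp [ 0.4531 -0.1283  0.0195] yaw -0.004 F [-2.4  0.4  8.6] w 39.7 j [-0.37  0.37  0.68  2.05 -0.32  0.83  0.49]
ROW [  14.1  -79.1 -152.1] [-0.005  0.004  0.171] dist 172.0 rows>= 3.0
```

```bash
python3 -m jog '[[[0,0,-60,0,0,0,30],[5,-30,-120,0,0,0.06,30],[10,-80,-130,0,0,0.12,30],[15,-135,-120,0,0,0.171,30],[15,-146,-96,0,0,0.171,30]]]';  python3 -m jog '[[[0,0,0,0,0,0,30]]]'
python3 - <<'E'
from h import *
p=grab('wrist','10',(176,154,336,274))
rowto([.4686,.0173,.115],-0.175)
E
```

```text
time: 13.52
tcp_pos: [0.4705, 0.0219, 0.1176]
orientation: [-3.122, 0.265, -0.0]
ft_force: [-0.2, 0.1, -1.6]
gripper_width: 0.0399
time: 13.65
tcp_pos: [0.4693, 0.0226, 0.1169]
orientation: [-3.123, 0.263, 0.004]
ft_force: [0.1, -0.8, 0.1]
gripper_width: 0.0392
t 13.7 tcp [0.4704 0.0222 0.1181] yaw -0.169 F [ 1.   0.6 -0.8] w 39.4 j [-0.73  0.18  0.69  1.97 -0.15  1.03 -0.14]
ROW [-1.   5.1  3. ] [-0.008  0.001  0.006] dist 6.0 rows>= 1.0
```

View pics/wrist10.png

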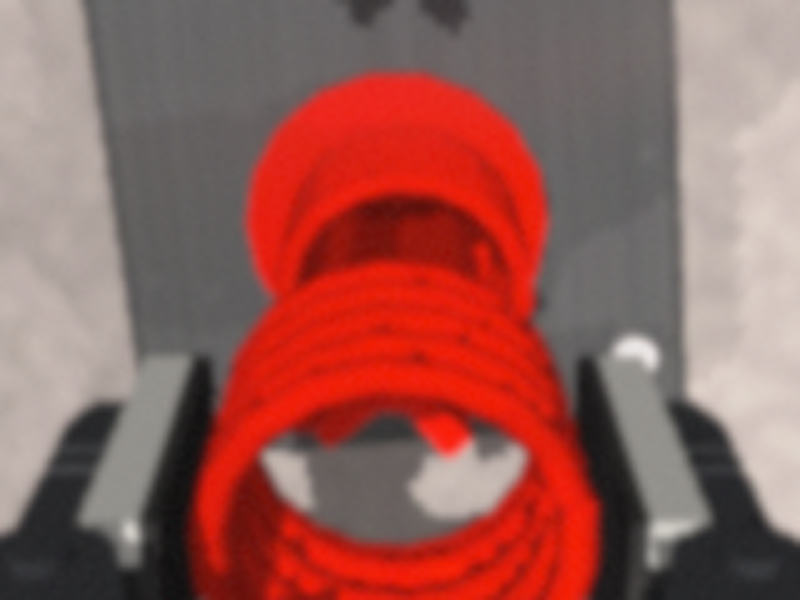

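```bash
python3 -m jog '[[[-0.5,4.7,2,0,0,0,30],[-0.5,4.7,8,0,0,0,30],[-0.5,4.7,16,0,0,0,30],[-0.5,4.7,23,0,0,0,30],[-0.5,4.7,27,0,0,0,30]]]'
python3 - <<'E'
from h import *
p=grab('wrist','11',(176,154,336,274))
rowto([.4686,.0173,.0675],-0.175)
E
```

```text
time: 14.32
tcp_pos: [0.4688, 0.0178, 0.0903]
orientation: [-3.123, 0.264, 0.002]
ft_force: [-0.8, 0.3, -0.8]
gripper_width: 0.0397
t 14.38 tcp [0.4686 0.0178 0.09  ] yaw -0.169 F [-0.5  0.4 -0.7] w 40.0 j [-0.71  0.23  0.68  2.01 -0.18  0.97 -0.1 ]
ROW [ 0.1  0.7 22.5] [-0.008  0.002  0.006] dist 23.0 rows>= 1.0
```

View pics/wrist11.png

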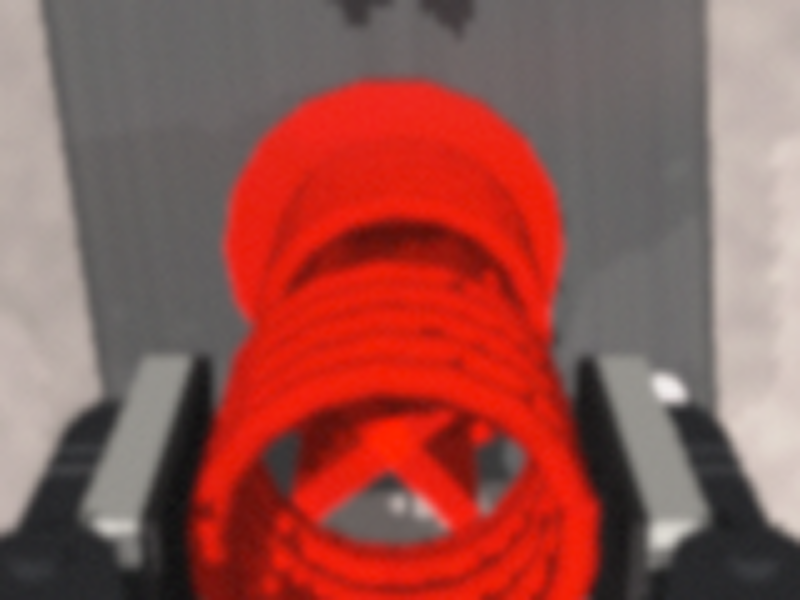

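```bash
python3 -m jog '[[[0,0,10,0,0,0,30],[0,0,18,0,0,0,30],[0,0,22,0,0,0,30],[0,0,23,0,0,0,30],[0,0,23,0,0,0,30]]]'; python3 -m jog '[[[0,0,0,0,0,0,60],[0,0,0,0,0,0,60],[0,0,0,0,0,0,60],[0,0,-50,0,0,0,60],[0,0,-100,0,0,0,60]]]'
python3 - <<'E'
from h import *
p=grab('wrist','12',(176,154,336,274))
rowto([.449,-.322,.122],0)
E
```

```text
time: 15.0
tcp_pos: [0.4687, 0.0179, 0.0671]
orientation: [-3.123, 0.264, 0.002]
ft_force: [0.0, -0.8, -0.9]
gripper_width: 0.0396
time: 15.62
tcp_pos: [0.4683, 0.0169, 0.1681]
orientation: [-3.124, 0.265, 0.004]
ft_force: [1.2, 1.0, 0.6]
gripper_width: 0.0599
t 15.68 tcp [0.4718 0.0165 0.1746] yaw -0.17 F [ 3.9 -0.8  5.7] w 60.2 j [-0.76  0.1   0.71  1.91 -0.08  1.15 -0.18]
ROW [ 34.7 338.   49.3] [-0.01  -0.006 -0.17 ] dist 343.0 rows>= 6.0
```

View pics/wrist12.png

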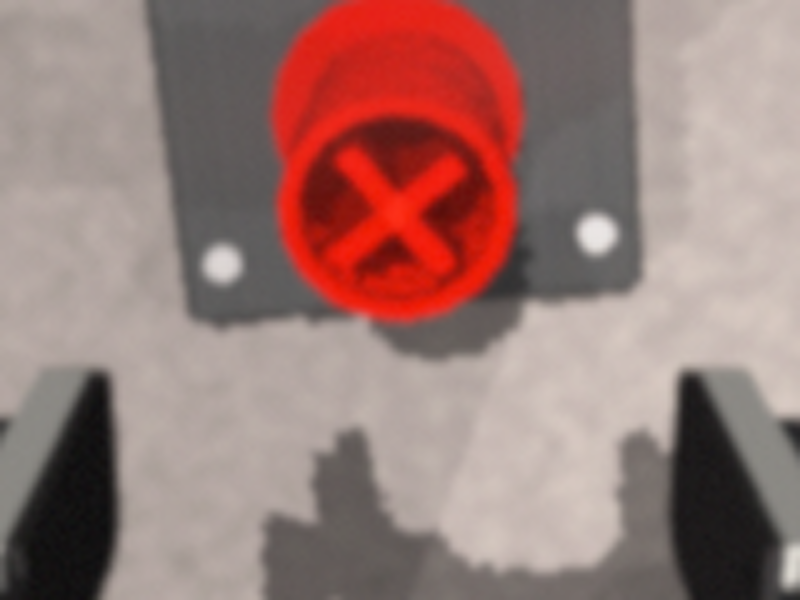

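```bash
python3 -m jog '[[[35,338,0,0,0,-0.17,60],[35,338,0,0,0,-0.17,60],[35,338,0,0,0,-0.17,60],[35,338,20,0,0,-0.17,60],[35,338,49,0,0,-0.17,60]]]'
python3 - <<'E'
from h import *
rowto([.449,-.322,.122],0)
E
```

```text
time: 16.3
tcp_pos: [0.4524, -0.2864, 0.1392]
orientation: [-3.133, -0.001, -0.017]
ft_force: [0.3, 0.8, 0.1]
gripper_width: 0.06
t 16.3 tcp [ 0.4524 -0.2864  0.1392] yaw 0.0 F [0.3 0.8 0.1] w 60.0 j [-0.2   0.36  0.88  1.8  -0.32  1.13  0.79]
ROW [-3.6 35.8 16.9] [-0.008 -0.011  0.   ] dist 40.0 rows>= 1.0
```

```bash
python3 -m jog '[[[-3,36,17,-0.008,-0.011,0,60],[-3,36,17,-0.008,-0.011,0,60],[-3,36,17,-0.008,-0.011,0,60]]]'
python3 - <<'E'
from h import *
p=grab('wrist','13')
show(p['im'],'c13',(200,60,300,160),6)
E
```

```text
time: 16.68
tcp_pos: [0.4498, -0.3218, 0.1218]
orientation: [-3.141, -0.001, 0.001]
ft_force: [0.6, 0.3, 0.1]
gripper_width: 0.0601
```

View pics/c13.png

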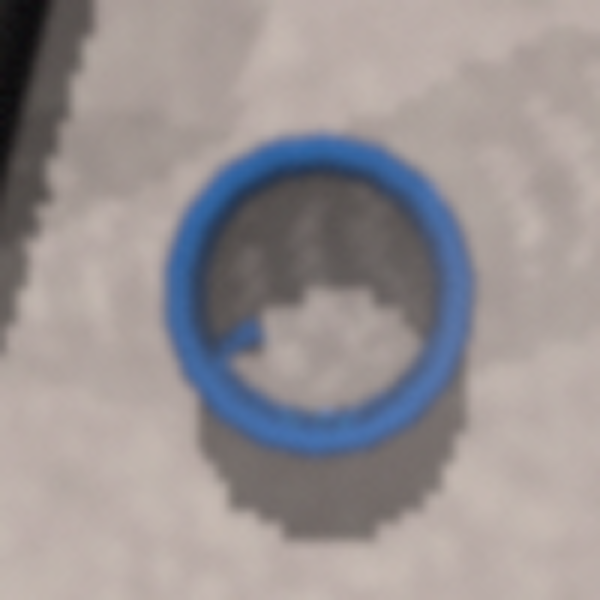

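View pics/wrist13.png

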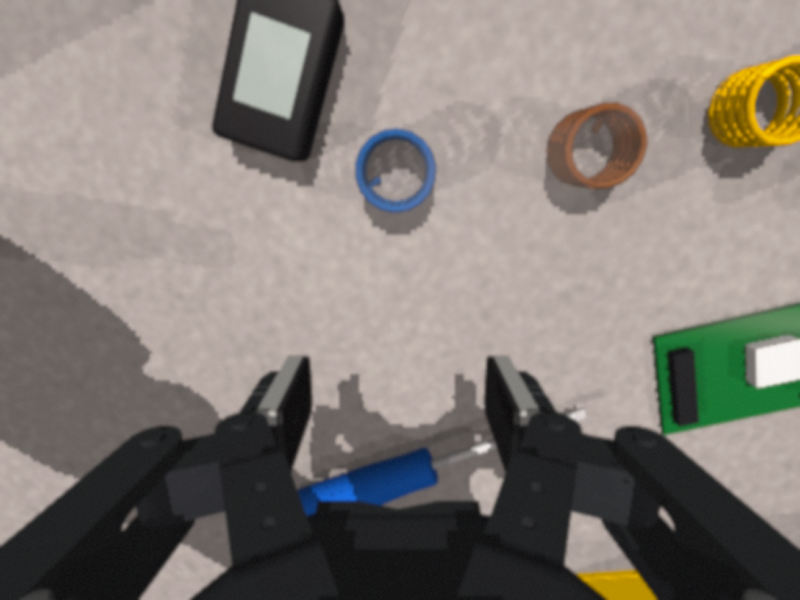

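Run:
```python
from h import *
p=load('pics/wrist13.npz')
f=lambda a,b,z:onz(p,200+a/6,60+b/6,z)
c=f(320,294,.03); print('centre',c)
for a in [(263,325),(240,337),(218,348)]:
    q=f(*a,.003)-c; print(q[:2].round(4),np.hypot(*q[:2]).round(4),np.degrees(np.arctan2(q[1],q[0])))
c[0]-=.002
rowto([c[0],c[1],0.0185],.4)
```

```text
centre [ 0.45053839 -0.25254052  0.03      ]
[-0.0082 -0.0048] 0.0095 -149.8010275208446
[-0.0115 -0.0064] 0.0132 -150.76653609126262
[-0.0147 -0.008 ] 0.0167 -151.4914214397018
t 16.73 tcp [ 0.4503 -0.3212  0.1221] yaw 0.002 F [-0.1 -0.2  0.6] w 59.6 j [-0.12  0.43  0.87  1.76 -0.36  1.12  0.87]
ROW [ -1.7 -68.6 103.6] [-0.001 -0.001 -0.398] dist 124.0 rows>= 3.0
```

```bash
python3 -m jog '[[[-2,-50,0,0,0,-0.18,56],[-2,-69,20,0,0,-0.36,56],[-2,-69,60,0,0,-0.398,56],[-2,-69,95,0,0,-0.398,56],[-2,-69,104,0,0,-0.398,56]]]'; python3 -m jog '[[[0,0,0,0,0,0,56],[0,0,0,0,0,0,30],[0,0,0,0,0,0,30],[0,0,0,0,0,0,30],[0,0,0,0,0,0,30]]]' 40
python3 - <<'E'
from h import *
rowto([.475,.025,.172],0)
E
```

```text
time: 17.35
tcp_pos: [0.4478, -0.25, 0.017]
orientation: [-3.076, -0.627, 0.002]
ft_force: [-0.9, -0.0, 0.3]
gripper_width: 0.056
time: 17.98
tcp_pos: [0.449, -0.2501, 0.0186]
orientation: [-3.076, -0.628, -0.002]
ft_force: [-1.3, 2.0, 7.9]
gripper_width: 0.0397
t 17.98 tcp [ 0.449  -0.2501  0.0186] yaw 0.403 F [-1.3  2.   7.9] w 39.7 j [-0.13  0.47  0.71  1.95 -0.4   0.87  1.19]
ROW [ 132.  -243.2 -152.7] [-0.002 -0.001  0.403] dist 316.0 rows>= 6.0
```

```bash
python3 -m jog '[[[0,0,-60,0,0,0,30],[26,-49,-120,0,0,0.08,30],[53,-97,-153,0,0,0.16,30],[79,-146,-153,0,0,0.24,30],[106,-195,-153,0,0,0.32,30]]]'
python3 - <<'E'
from h import *
rowto([.475,.025,.172],0)
E
```

```text
time: 18.6
tcp_pos: [0.4704, -0.0319, 0.1742]
orientation: [-3.135, -0.124, -0.008]
ft_force: [1.2, 1.2, -0.6]
gripper_width: 0.0394
t 18.6 tcp [ 0.4704 -0.0319  0.1742] yaw 0.079 F [ 1.2  1.2 -0.6] w 39.4 j [-0.73  0.11  0.79  1.91 -0.09  1.15  0.17]
ROW [  9.  -56.4   2.5] [-0.004 -0.005  0.079] dist 57.0 rows>= 1.0
```

```bash
python3 -m jog '[[[9,-56,2,0,0,0.08,30],[9,-56,2,0,0,0.08,30],[9,-56,2,0,0,0.08,30]]]'
python3 - <<'E'
from h import *
p=grab('wrist','14')
im=p['im']
cv2.imwrite('pics/c14.png',cv2.resize(np.hstack([im[60:150,205:305],im[0:90,205:305]])[:,:,::-1],None,fx=4,fy=4,interpolation=cv2.INTER_CUBIC))
rowto([.475,.025,.172],0)
E
```

```text
time: 18.98
tcp_pos: [0.4751, 0.0242, 0.173]
orientation: [-3.137, 0.001, -0.009]
ft_force: [0.0, -0.6, -0.8]
gripper_width: 0.0396
t 19.02 tcp [0.4751 0.0234 0.1729] yaw -0.002 F [-0.6 -0.1 -0.6] w 39.4 j [-0.8   0.12  0.75  1.9  -0.09  1.15 -0.02]
ROW [-0.1 -1.6  0.9] [-0.004 -0.006 -0.002] dist 2.0 rows>= 1.0
```

View pics/c14.png

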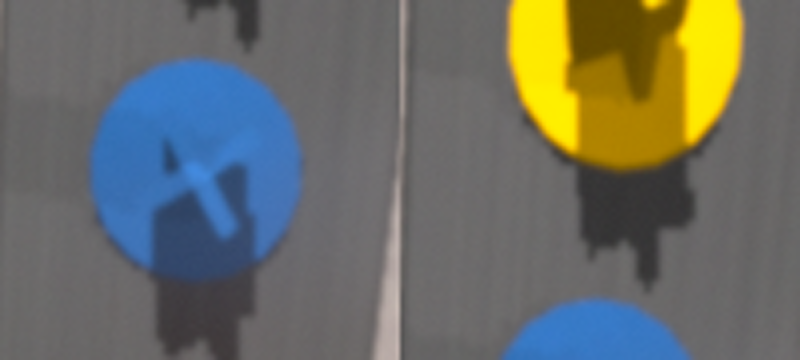

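View pics/wrist14.png

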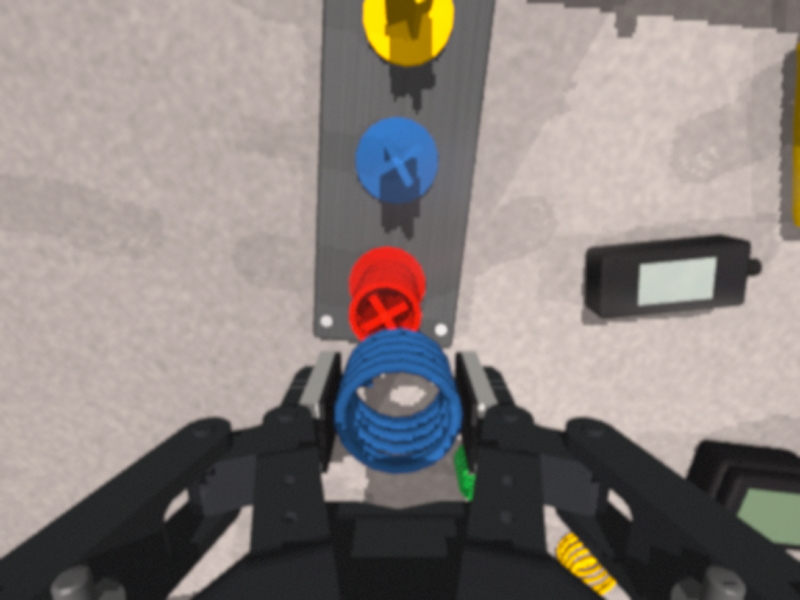

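Run:
```python
from h import *
im=load('pics/wrist14.npz')['im'][70:135,222:287].astype(float)
im=np.clip((im-im.min((0,1)))/(np.percentile(im,99,axis=(0,1))-im.min((0,1)))*255,0,255).astype(np.uint8)
l=cv2.createCLAHE(4,(2,2)).apply(cv2.cvtColor(im,cv2.COLOR_RGB2GRAY))
cv2.imwrite('pics/c15.png',cv2.resize(l,(600,600),interpolation=cv2.INTER_CUBIC))
```

```text
(no output)
```

View pics/c15.png

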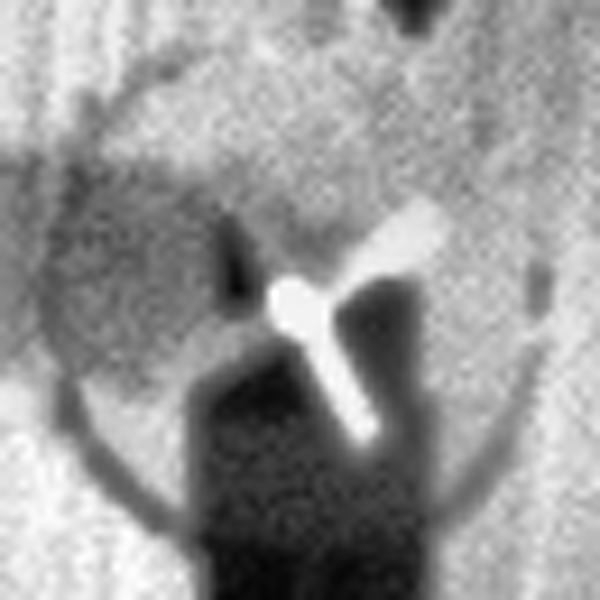

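Run:
```python
from h import *
p=load('pics/wrist14.npz')
f=lambda a,b,z=.08:onz(p,222+a*65/600,70+b*65/600,z)
print('blue tip visual',f(307,303),'disc',f(295,298,.017)); 
for q in [((307,303),(368,435)),((200,372),(440,220))]:
    d=f(*q[1])-f(*q[0]); print(np.linalg.norm(d),np.degrees(np.arctan2(d[1],d[0]))%90)
p10=onz(p,398*.64,414*.64,.1729+.0114); print('held rim visual',p10)
t=f(307,303); rowto([t[0]-.002,t[1]+.003,.113],-.37)
```

```text
blue tip visual [0.47800412 0.09820132 0.08      ] disc [0.47729353 0.09897234 0.017     ]
0.011674647253799858 25.768036128931428
0.022967156938040963 31.254385882244318
held rim visual [0.47687724 0.02384829 0.1843    ]
t 19.02 tcp [0.4751 0.0234 0.1729] yaw -0.002 F [-0.6 -0.1 -0.6] w 39.4 j [-0.8   0.12  0.75  1.9  -0.09  1.15 -0.02]
ROW [  0.4 -77.6  60.2] [-0.005 -0.005  0.368] dist 98.0 rows>= 2.0
```

```bash
python3 -m jog '[[[0,-40,0,0,0,0.12,30],[0,-74,0,0,0,0.24,30],[0,-74,30,0,0,0.368,30],[0,-74,60,0,0,0.368,30],[0,-74,60,0,0,0.368,30]]]'; python3 -m jog '[[[0,0,0,0,0,0,30]]]'
python3 - <<'E'
from h import *
p=grab('wrist','16',(176,154,336,274))
rowto([.475,.0972,.113],-.37)
E
```

```text
time: 19.65
tcp_pos: [0.4744, 0.0955, 0.1118]
orientation: [-3.085, 0.582, -0.003]
ft_force: [-0.1, 0.6, -0.4]
gripper_width: 0.0393
time: 19.77
tcp_pos: [0.4752, 0.0945, 0.113]
orientation: [-3.084, 0.585, -0.005]
ft_force: [0.4, -0.1, 0.1]
gripper_width: 0.0396
t 19.82 tcp [0.4752 0.0944 0.113 ] yaw -0.375 F [ 0.9 -0.5 -0.4] w 39.5 j [-0.89  0.23  0.72  1.95 -0.18  1.02 -0.47]
ROW [-1.2 -2.5 -0. ] [-0.003 -0.003 -0.005] dist 3.0 rows>= 1.0
```

View pics/wrist16.png

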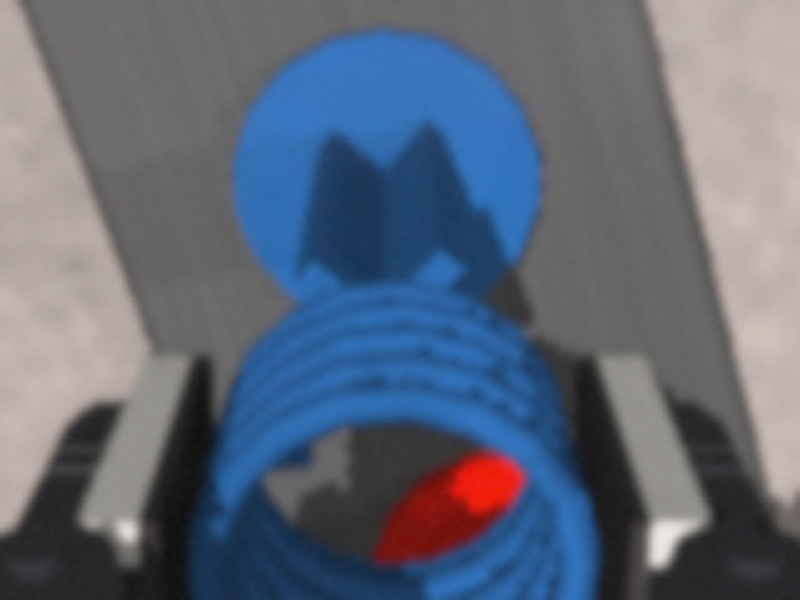

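```bash
python3 -m jog '[[[-1.3,-3,2,0,0,0,30],[-1.3,-3,6,0,0,0,30],[-1.3,-3,13,0,0,0,30],[-1.3,-3,19,0,0,0,30],[-1.3,-3,23,0,0,0,30]]]'
python3 - <<'E'
from h import *
p=grab('wrist','17',(176,154,336,274))
rowto([.475,.0972,.037],-.375)
E
```

```text
time: 20.45
tcp_pos: [0.4748, 0.0977, 0.0893]
orientation: [-3.084, 0.585, -0.004]
ft_force: [0.7, -0.0, 0.4]
gripper_width: 0.0396
t 20.5 tcp [0.4748 0.0977 0.0891] yaw -0.375 F [-0.3  0.9 -1.7] w 39.5 j [-0.88  0.27  0.7   1.97 -0.21  0.97 -0.45]
ROW [ 0.3  0.5 52.1] [-0.003 -0.002  0.   ] dist 52.0 rows>= 1.0
```

View pics/wrist17.png

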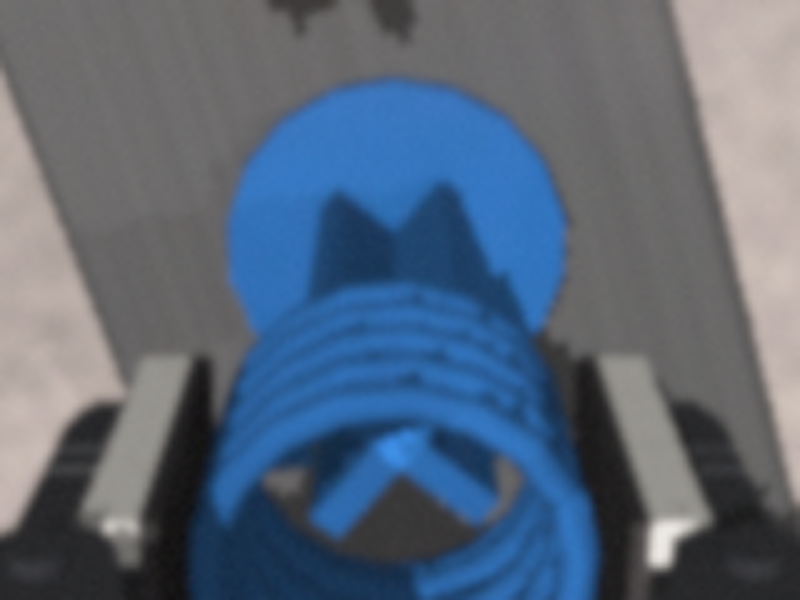

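Through without contact. Down and release.

```bash
python3 -m jog '[[[0,0,15,0,0,0,30],[0,0,30,0,0,0,30],[0,0,44,0,0,0,30],[0,0,51,0,0,0,30],[0,0,52,0,0,0,30]]]'; python3 -m jog '[[[0,0,0,0,0,0,60],[0,0,0,0,0,0,60],[0,0,0,0,0,0,60],[0,0,-60,0,0,0,60],[0,0,-120,0,0,0,60]]]'
python3 - <<'E'
from h import *
rowto([.633,-.29,.122],0)
E
```

```text
time: 21.12
tcp_pos: [0.4748, 0.0977, 0.0365]
orientation: [-3.085, 0.585, -0.003]
ft_force: [1.3, 0.7, -1.1]
gripper_width: 0.0393
time: 21.75
tcp_pos: [0.474, 0.0971, 0.1577]
orientation: [3.086, -0.586, 0.001]
ft_force: [0.4, 1.7, 0.6]
gripper_width: 0.0597
t 21.75 tcp [0.474  0.0971 0.1577] yaw -0.375 F [0.4 1.7 0.6] w 59.7 j [-0.94  0.17  0.74  1.9  -0.12  1.12 -0.52]
ROW [289.8 301.9  36. ] [ 0.    -0.001 -0.375] dist 420.0 rows>= 7.0
```

```bash
python3 -m jog '[[[290,302,0,0,0,-0.375,60],[290,302,0,0,0,-0.375,60],[290,302,0,0,0,-0.375,60],[290,302,0,0,0,-0.375,60],[290,302,20,0,0,-0.375,60]]]'
python3 - <<'E'
from h import *
rowto([.633,-.29,.122],0)
E
```

```text
time: 22.38
tcp_pos: [0.5851, -0.1703, 0.1517]
orientation: [-3.142, -0.002, -0.004]
ft_force: [0.1, 0.4, 0.1]
gripper_width: 0.0599
t 22.38 tcp [ 0.5851 -0.1703  0.1517] yaw 0.001 F [0.1 0.4 0.1] w 59.9 j [-0.33  0.5   0.77  1.58 -0.36  1.21  0.51]
ROW [ 47.7 119.8  29.8] [-0.    -0.002  0.001] dist 132.0 rows>= 3.0
```

```bash
python3 -m jog '[[[48,120,30,0,0,0,60],[48,120,30,0,0,0,60],[48,120,30,0,0,0,60],[48,120,30,0,0,0,60],[48,120,30,0,0,0,60]]]'
python3 - <<'E'
from h import *
p=grab('wrist','18')
show(p['im'],'c18',(200,60,300,160),6)
E
```

```text
time: 23.0
tcp_pos: [0.634, -0.2882, 0.1224]
orientation: [-3.14, -0.005, -0.005]
ft_force: [-0.1, -0.9, 1.2]
gripper_width: 0.0597
```

View pics/c18.png

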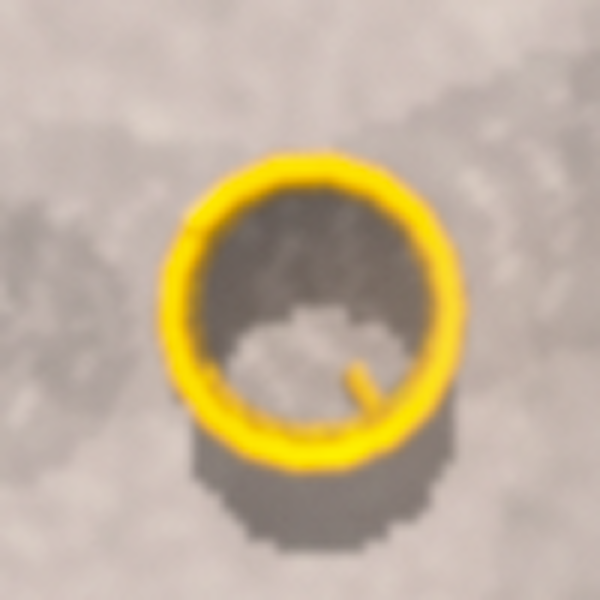

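View pics/wrist18.png

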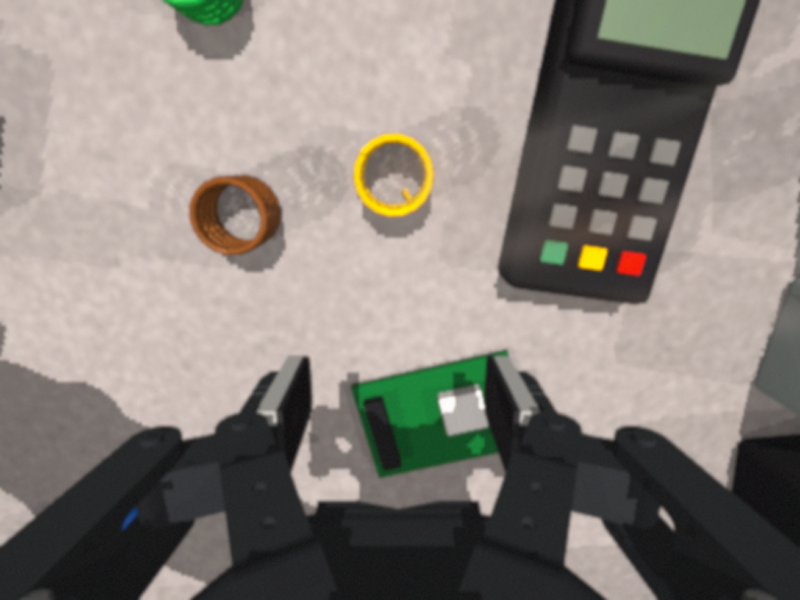

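Run:
```python
from h import *
p=load('pics/wrist18.npz')
f=lambda a,b,z:onz(p,200+a/6,60+b/6,z)
c=f(313,311,.03); print('centre',c)
for a in [(357,370),(366,386),(378,405)]:
    q=f(*a,.003)-c; print(q[:2].round(4),np.hypot(*q[:2]).round(4),np.degrees(np.arctan2(q[1],q[0])))
c[0]-=.002
rowto([c[0],c[1],0.0185],0)
```

```text
centre [ 0.6339941  -0.22095901  0.03      ]
[ 0.0062 -0.0089] 0.0109 -55.19359149967376
[ 0.0075 -0.0112] 0.0135 -56.046724587247134
[ 0.0093 -0.0139] 0.0167 -56.17020825118712
t 23.05 tcp [ 0.6341 -0.288   0.1226] yaw 0.004 F [0.2 1.5 0.9] w 59.6 j [-0.06  0.71  0.72  1.33 -0.47  1.27  0.68]
ROW [ -2.2 -66.9 104.2] [-0.001 -0.004  0.004] dist 124.0 rows>= 2.0
```

Tang at −56° (34° mod 90).

```bash
python3 -m jog '[[[-2,-55,0,0,0,0,56],[-2,-67,40,0,0,0,56],[-2,-67,80,0,0,0,56],[-2,-67,101,0,0,0,56],[-2,-67,103,0,0,0,56]]]'; python3 -m jog '[[[0,0,0,0,0,0,56],[0,0,0,0,0,0,30],[0,0,0,0,0,0,30],[0,0,0,0,0,0,30],[0,0,0,0,0,0,30]]]' 40
python3 - <<'E'
from h import *
rowto([.48,.105,.172],0)
E
```

```text
time: 23.68
tcp_pos: [0.6317, -0.2199, 0.0189]
orientation: [-3.14, -0.007, -0.003]
ft_force: [-0.2, -0.1, 0.8]
gripper_width: 0.0559
time: 24.3
tcp_pos: [0.6328, -0.2206, 0.021]
orientation: [-3.141, -0.007, -0.008]
ft_force: [-1.3, 0.4, 6.8]
gripper_width: 0.0395
t 24.3 tcp [ 0.6328 -0.2206  0.021 ] yaw 0.004 F [-1.3  0.4  6.8] w 39.5 j [-0.16  0.75  0.67  1.5  -0.51  1.06  0.64]
ROW [-150.6 -326.4 -151.4] [-0.001 -0.005  0.004] dist 390.0 rows>= 7.0
```

```bash
python3 -m jog '[[[0,0,-60,0,0,0,30],[-20,-40,-110,0,0,0,30],[-45,-95,-151,0,0,0,30],[-70,-150,-151,0,0,0,30],[-95,-205,-151,0,0,0,30]]]';python3 -m jog '[[[-20,-45,0,0,0,0,30],[-40,-90,0,0,0,0,30],[-56,-121,0,0,0,0,30],[-56,-121,0,0,0,0,30]]]'
python3 - <<'E'
from h import *
rowto([.48,.105,.172],0)
E
```

```text
time: 24.92
tcp_pos: [0.5395, -0.0227, 0.173]
orientation: [-3.139, -0.006, -0.012]
ft_force: [0.8, 0.0, -0.2]
gripper_width: 0.0399
time: 25.42
tcp_pos: [0.482, 0.1012, 0.1733]
orientation: [-3.137, -0.014, -0.012]
ft_force: [0.8, 0.1, 0.3]
gripper_width: 0.0392
t 25.43 tcp [0.482  0.1012 0.1733] yaw 0.009 F [0.8 0.1 0.3] w 39.2 j [-0.96  0.17  0.77  1.86 -0.13  1.15 -0.14]
ROW [-2.  -3.8  1.3] [-0.004 -0.008  0.009] dist 5.0 rows>= 1.0
```

```bash
python3 -m jog '[[[0,0,0,0,0,0,30]]]'
python3 - <<'E'
from h import *
p=grab('wrist','19')
im=p['im'][65:140,217:292]
cv2.imwrite('pics/c19.png',cv2.resize(im[:,:,::-1],(600,600),interpolation=cv2.INTER_CUBIC))
rowto([.48,.105,.172],0)
E
```

```text
time: 25.55
tcp_pos: [0.4825, 0.1004, 0.1738]
orientation: [-3.137, -0.012, -0.014]
ft_force: [0.3, 0.2, 0.2]
gripper_width: 0.0393
t 25.6 tcp [0.4824 0.1005 0.1737] yaw 0.008 F [ 0.1 -0.3 -0.3] w 39.4 j [-0.96  0.17  0.77  1.86 -0.13  1.15 -0.14]
ROW [-2.4 -4.5  1.7] [-0.005 -0.009  0.008] dist 5.0 rows>= 1.0
```

View pics/c19.png

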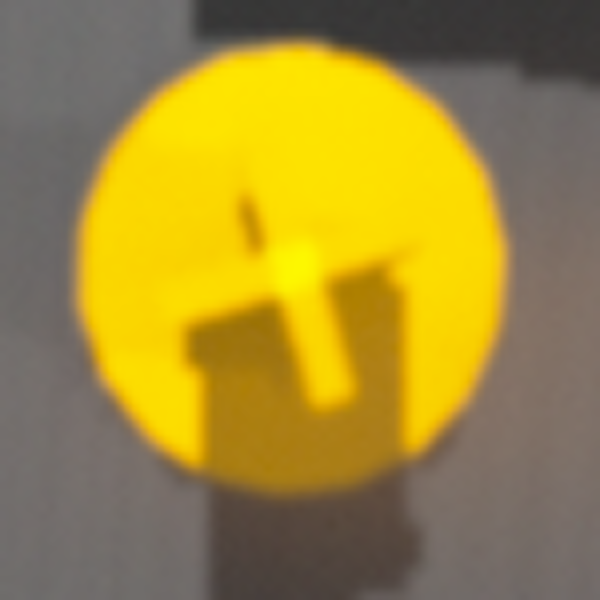

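View pics/wrist19.png

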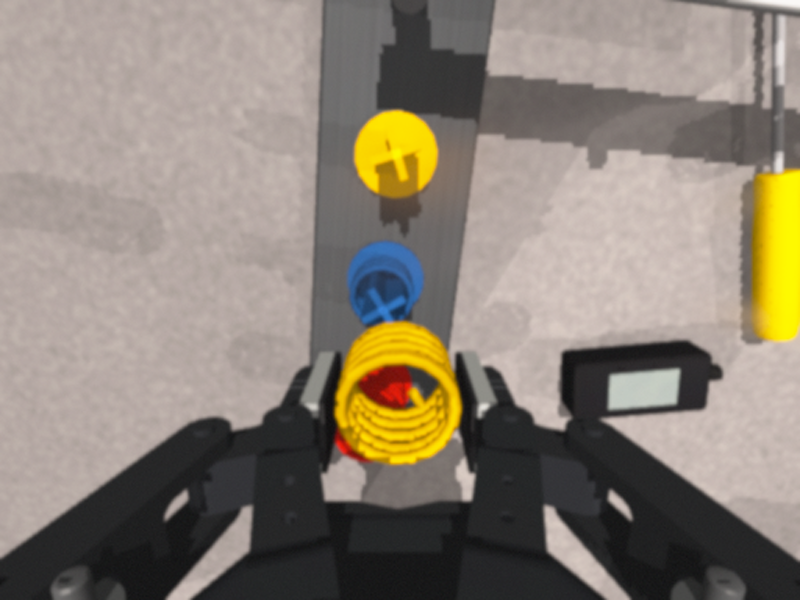

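Run:
```python
from h import *
p=load('pics/wrist19.npz')
f=lambda a,b,z=.08:onz(p,217+a/8,65+b/8,z)
t=f(295,270); print('tip',t,'disc',f(292,268,.017))
for q in [((295,270),(333,405)),((165,305),(425,240))]:
    d=f(*q[1])-f(*q[0]); print(np.linalg.norm(d),np.degrees(np.arctan2(d[1],d[0]))%90)
print('held',onz(p,398.5*.64,407*.64,.1737+.009))
rowto([.4803,.177,.114],.467)
```

```text
tip [0.48391997 0.17740631 0.08      ] disc [0.48397796 0.17876133 0.017     ]
0.012910006787669051 16.861527056146542
0.025284848120192754 13.891161125733511
held [0.48435085 0.10101654 0.1827    ]
t 25.6 tcp [0.4824 0.1005 0.1737] yaw 0.008 F [ 0.1 -0.3 -0.3] w 39.4 j [-0.96  0.17  0.77  1.86 -0.13  1.15 -0.14]
ROW [ -2.1 -76.2  60.1] [-0.003 -0.01  -0.459] dist 97.0 rows>= 3.0
```

```bash
python3 -m jog '[[[-1.4,-40,0,0,0,-0.15,30],[-1.4,-76,0,0,0,-0.3,30],[-1.4,-76,25,0,0,-0.459,30],[-1.4,-76,50,0,0,-0.459,30],[-1.4,-76,60,0,0,-0.459,30]]]'; python3 -m jog '[[[0,0,0,0,0,0,30]]]'
python3 - <<'E'
from h import *
p=grab('wrist','20',(176,154,336,274))
rowto([.481,.177,.114],.467)
E
```

```text
time: 26.22
tcp_pos: [0.481, 0.1752, 0.1129]
orientation: [-3.056, -0.722, -0.012]
ft_force: [-0.6, 0.1, 0.3]
gripper_width: 0.0397
time: 26.35
tcp_pos: [0.4812, 0.1743, 0.1127]
orientation: [-3.057, -0.72, -0.011]
ft_force: [-0.7, -0.8, -0.6]
gripper_width: 0.0396
t 26.4 tcp [0.4815 0.1743 0.1132] yaw 0.462 F [-0.2 -0.7 -0.8] w 39.1 j [-0.96  0.28  0.64  1.88 -0.2   1.03  0.23]
ROW [ 0.8 -2.6 -0.8] [ 0.001 -0.008 -0.005] dist 3.0 rows>= 1.0
```

View pics/wrist20.png

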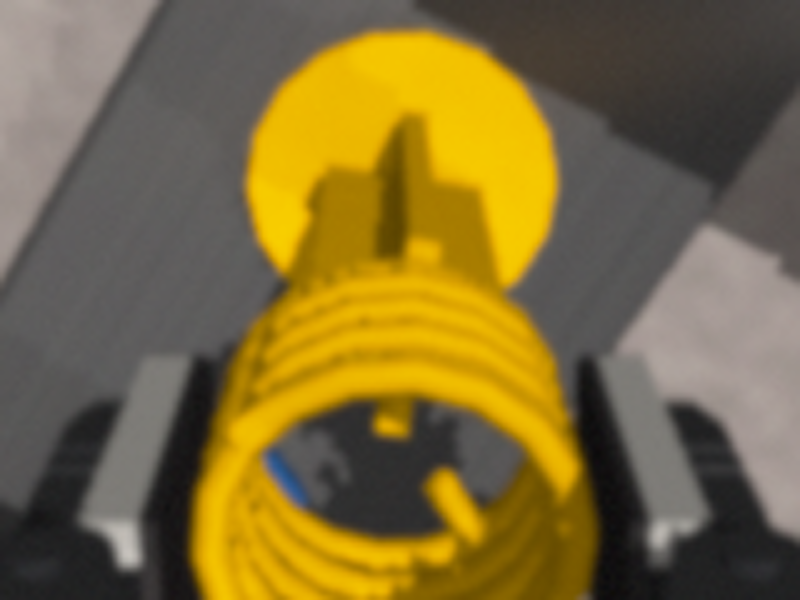

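```bash
python3 -m jog '[[[0.8,-2.7,2,0,0,0,30],[0.8,-2.7,6,0,0,0,30],[0.8,-2.7,13,0,0,0,30],[0.8,-2.7,19,0,0,0,30],[0.8,-2.7,22,0,0,0,30]]]'
python3 - <<'E'
from h import *
p=grab('wrist','21',(176,154,336,274))
rowto([.481,.177,.039],.467)
E
```

```text
time: 27.02
tcp_pos: [0.4809, 0.177, 0.0906]
orientation: [-3.057, -0.72, -0.011]
ft_force: [0.3, -0.2, -0.7]
gripper_width: 0.0393
t 27.07 tcp [0.4808 0.177  0.0904] yaw 0.462 F [-0.   0.6 -0.3] w 39.3 j [-0.95  0.32  0.63  1.9  -0.22  0.99  0.24]
ROW [-0.1  0.  51.4] [ 0.001 -0.007 -0.005] dist 51.0 rows>= 1.0
```

View pics/wrist21.png

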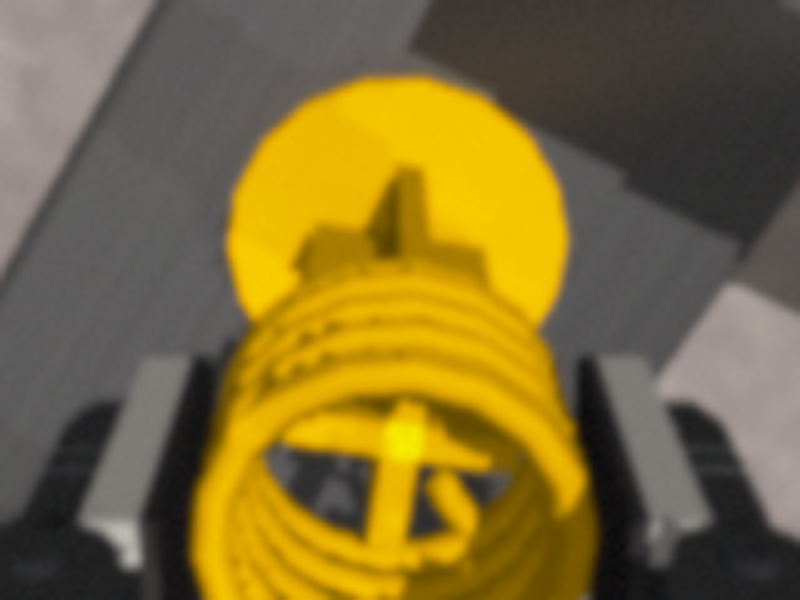

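```bash
python3 -m jog '[[[0,0,15,0,0,0,30],[0,0,30,0,0,0,30],[0,0,44,0,0,0,30],[0,0,50,0,0,0,30],[0,0,51,0,0,0,30]]]'; python3 -m jog '[[[0,0,0,0,0,0,60],[0,0,0,0,0,0,60],[0,0,0,0,0,0,60],[0,0,-60,0,0,0,60],[0,0,-120,0,0,0,60]]]';  python3 -m jog '[[[0,0,-80,0,0,0,60],[0,0,-80,0,0,0,60],[0,0,-80,0,0,0,60]]]';python3 - <<'E'
from h import *
p=grab('wrist','22');q=grab('top','22')
rowto([.6056,.2521,.2],1.39)
E
```

```text
time: 27.7
tcp_pos: [0.4809, 0.1769, 0.0389]
orientation: [-3.058, -0.719, -0.009]
ft_force: [0.2, 0.5, -1.8]
gripper_width: 0.0398
time: 28.32
tcp_pos: [0.4798, 0.1763, 0.1601]
orientation: [3.057, 0.719, 0.008]
ft_force: [1.1, 2.1, 0.3]
gripper_width: 0.0599
time: 28.7
tcp_pos: [0.4802, 0.1767, 0.2418]
orientation: [-3.057, -0.719, -0.013]
ft_force: [0.0, 1.2, -0.3]
gripper_width: 0.0599
t 28.8 tcp [0.4789 0.1762 0.2392] yaw 0.462 F [-0.4  0.5 -0. ] w 59.8 j [-1.02  0.15  0.68  1.72 -0.1   1.31  0.14]
ROW [147.1 -11.5  39.7] [ 0.003 -0.002 -0.928] dist 153.0 rows>= 5.0
```

View pics/wrist22.png

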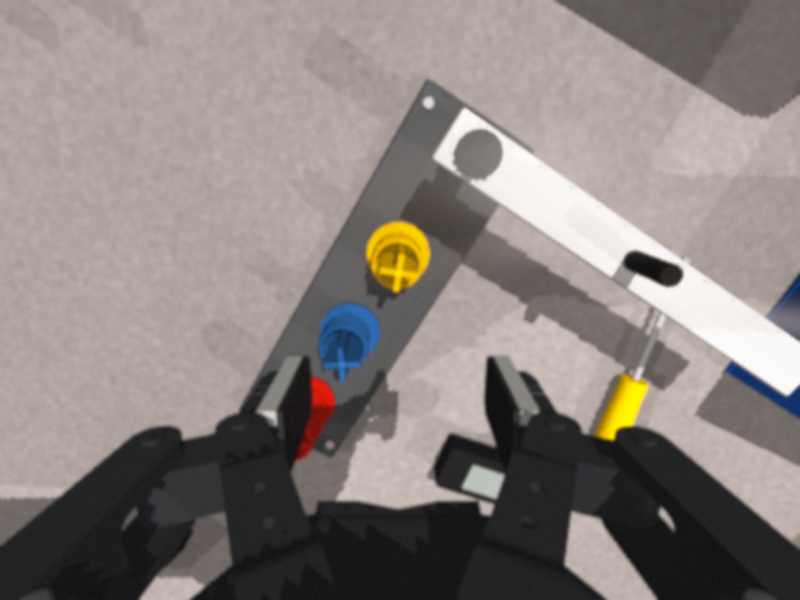

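View pics/top22.png

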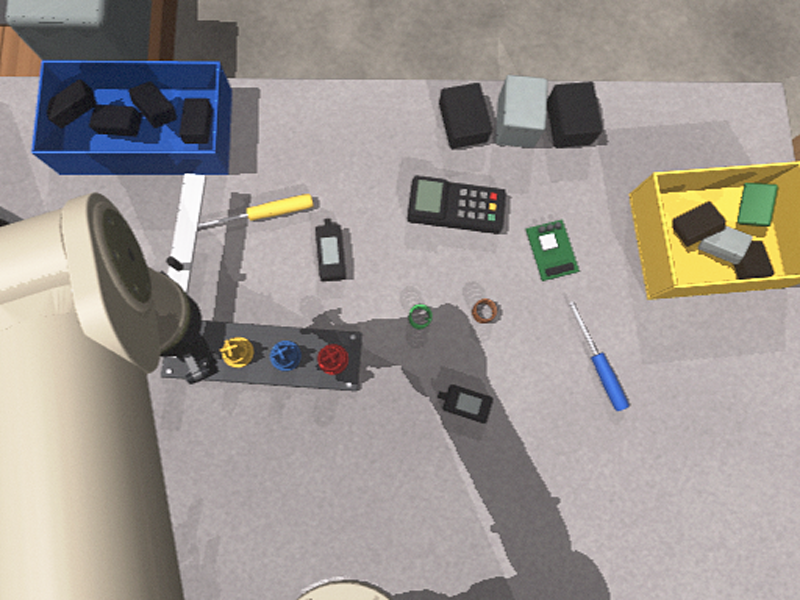

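```bash
python3 -m jog '[[[147,-11.5,20,0,0,-0.928,60],[147,-11.5,40,0,0,-0.928,60],[147,-11.5,40,0,0,-0.928,60],[147,-11.5,40,0,0,-0.928,60],[147,-11.5,40,0,0,-0.928,60]]]';  python3 -m jog '[[[0,0,0,0,0,-0.05,60],[0,0,0,0,0,-0.05,60]]]'
python3 - <<'E'
from h import *
p=grab('wrist','23',(176,134,336,254))
rowto([.6056,.2521,.1235],1.39)
E
```

```text
time: 29.42
tcp_pos: [0.6049, 0.2515, 0.1963]
orientation: [2.406, 2.017, -0.003]
ft_force: [0.3, -0.7, 1.4]
gripper_width: 0.0599
time: 29.68
tcp_pos: [0.6041, 0.251, 0.1939]
orientation: [2.356, 2.076, -0.009]
ft_force: [0.1, -0.7, 0.8]
gripper_width: 0.0599
t 29.73 tcp [0.6043 0.2511 0.1945] yaw 1.444 F [0.5 0.8 0.3] w 60.0 j [-0.78  0.51  0.49  1.37 -0.24  1.33  1.17]
ROW [ 1.5  1.3 71. ] [-0.002  0.005  0.054] dist 71.0 rows>= 2.0
```

View pics/wrist23.png

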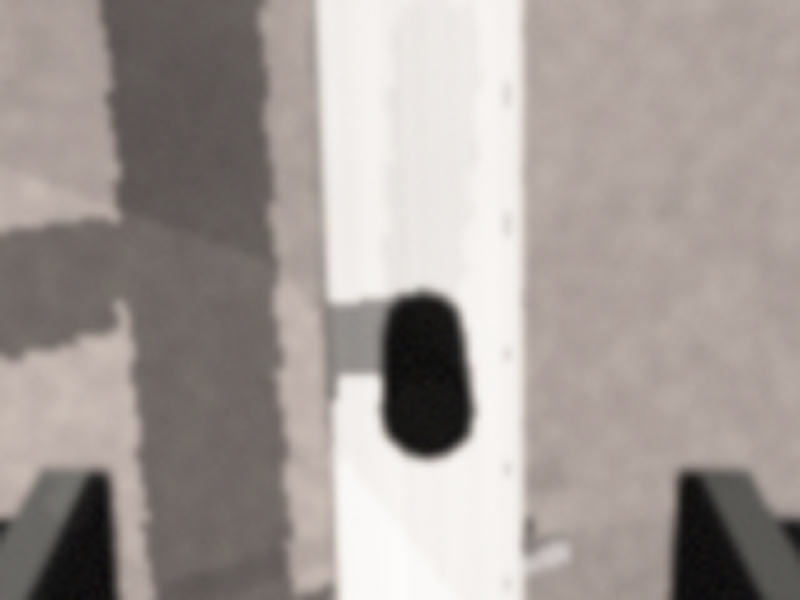

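```bash
python3 -m jog '[[[4,1.5,35,0,0,0,60],[4,1.5,65,0,0,0,60],[4,1.5,71,0,0,0,60],[4,1.5,71,0,0,0,10],[4,1.5,71,0,0,0,10]]]' 40; python3 -m jog '[[[0,0,0,0,0,0,10],[0,0,0,0,0,0,10],[0,0,0,0,0,0,10]]]' 40
python3 - <<'E'
from h import *
s=sensors.get_state()
h=np.array([0.4871,0.2693])
t=s['tcp_pos'][:2]; az=np.arctan2(*(t-h)[::-1]); r=np.linalg.norm(t-h); print('r',r,'phi',az+1.644, s['tcp_pos'],s['ft_force'],s['gripper_width'])
R0=Rot.from_rotvec(s['orientation'])
for k in range(1,6):
    a=az-.13*k
    d=R0.inv().apply(np.r_[h+r*np.array([np.cos(a),np.sin(a)])-t,0])*1000
    print(k,(a+1.644).round(2),d.round(1),0.13*k)
E
```

```text
time: 30.35
tcp_pos: [0.607, 0.2547, 0.1251]
orientation: [2.357, 2.074, -0.004]
ft_force: [0.5, 0.7, -0.1]
gripper_width: 0.0244
time: 30.72
tcp_pos: [0.6072, 0.2548, 0.1258]
orientation: [2.357, 2.074, -0.003]
ft_force: [-0.8, -0.5, 2.1]
gripper_width: 0.0129
r 0.12095725115442378 phi 1.5242489172516884 [0.607191   0.25484983 0.1257562 ] [-0.78645344 -0.53811517  2.0802963 ] 0.012868491390491827
1 1.39 [-15.7  -0.9   0. ] 0.13
2 1.26 [-31.1  -3.8   0.1] 0.26
3 1.13 [-46.1  -8.7   0.1] 0.39
4 1.0 [-60.2 -15.5   0.2] 0.52
5 0.87 [-73.4 -24.1   0.2] 0.65
```

```bash
python3 -m jog '[[[-16,-1,0,0,0,0.13,10],[-31,-4,0,0,0,0.26,10],[-46,-9,0,0,0,0.39,10],[-60,-15.5,0,0,0,0.52,10],[-73,-24,0,0,0,0.65,10]]]' 40
cat > arc.py <<'E'
from h import *
s=sensors.get_state()
h=np.array([0.4871,0.2693])
t=s['tcp_pos'][:2]; az=np.arctan2(*(t-h)[::-1]); r=np.linalg.norm(t-h); print('r',r,'phi',az+1.644, s['tcp_pos'],s['ft_force'],s['gripper_width'])
R0=Rot.from_rotvec(s['orientation'])
for k in range(1,8):
    a=az-.13*k
    d=R0.inv().apply(np.r_[h+.12*np.array([np.cos(a),np.sin(a)])-t,0])*1000
    print(k,(a+1.644).round(2),d.round(1),0.13*k)
E
python3 arc.py
```

```text
time: 31.35
tcp_pos: [0.5745, 0.1846, 0.1258]
orientation: [2.898, 1.205, 0.0]
ft_force: [3.3, -0.6, -3.4]
gripper_width: 0.0125
r 0.12170075640836094 phi 0.8738175510549039 [0.57445481 0.18456388 0.12581652] [ 3.27940537 -0.56852788 -3.37224502] 0.012537616636729487
1 0.74 [-15.6  -2.5   0. ] 0.13
2 0.61 [-30.9  -5.3   0. ] 0.26
3 0.48 [-45.8 -10.1   0. ] 0.39
4 0.35 [-59.8 -16.8   0. ] 0.52
5 0.22 [-72.9 -25.3   0. ] 0.65
6 0.09 [-84.8 -35.3  -0. ] 0.78
7 -0.04 [-95.3 -46.9  -0. ] 0.91
```

```bash
python3 -m jog '[[[-15.5,-2,0,0,0,0.13,10],[-31,-5,0,0,0,0.26,10],[-46,-10,0,0,0,0.39,10],[-60,-17,0,0,0,0.52,10],[-73,-25,0,0,0,0.65,10]]]' 40; python3 arc.py
```

```text
time: 31.98
tcp_pos: [0.5052, 0.1495, 0.1258]
orientation: [3.131, 0.207, 0.003]
ft_force: [2.4, 2.7, -2.7]
gripper_width: 0.0126
r 0.12113112092440514 phi 0.22296412669607046 [0.50517292 0.14952472 0.12576063] [ 2.40282131  2.65364698 -2.66140136] 0.012635550423265949
1 0.09 [-15.6  -1.9  -0. ] 0.13
2 -0.04 [-30.9  -4.6  -0.1] 0.26
3 -0.17 [-45.8  -9.3  -0.1] 0.39
4 -0.3 [-59.9 -15.9  -0.2] 0.52
5 -0.43 [-73.1 -24.3  -0.2] 0.65
6 -0.56 [-85.  -34.3  -0.3] 0.78
7 -0.69 [-95.6 -45.8  -0.3] 0.91
```

```bash
python3 -m jog '[[[-12,-1,0,0,0,0.1,10],[-20,-2.5,0,0,0,0.17,10],[-24,-3.3,0,0,0,0.2,10]]]' 40; python3 arc.py | head -1;  python3 -m jog '[[[-2,0,0,0,0,0.02,10],[-4,0,0,0,0,0.02,10],[-4,0,0,0,0,0.02,10]]]'; python3 arc.py | head -1
```

```text
time: 32.35
tcp_pos: [0.4809, 0.1489, 0.1258]
orientation: [3.136, -0.109, 0.004]
ft_force: [2.3, -3.0, -3.8]
gripper_width: 0.0125
r 0.12060506884905153 phi 0.022075384106496676 [0.48093636 0.14885253 0.12575317] [ 2.26988674 -2.95328185 -3.81597322] 0.01249238632916842
time: 32.72
tcp_pos: [0.4794, 0.1489, 0.1259]
orientation: [3.135, -0.141, 0.013]
ft_force: [15.3, -0.3, -17.0]
gripper_width: 0.0126
r 0.12063072525067559 phi 0.00945344973253226 [0.47941497 0.14891432 0.12587561] [ 15.34933642  -0.28997305 -16.9868196 ] 0.012586468613035631
```

```bash
python3 -m jog '[[[0,0,0,0,0,0,40],[0,0,0,0,0,0,40],[0,0,0,0,0,0,40],[0,0,-60,0,0,0,40],[0,0,-120,0,0,0,40]]]'; python3 -m jog '[[[0,0,-60,0,0,0,60],[0,0,-60,0,0,0,60],[0,0,-60,0,0,0,60]]]'
python3 - <<'E'
from h import *
p=grab('wrist','24');q=grab('top','24',(95,170,275,270))
print(sensors.get_state()['tcp_pos'],sensors.get_state()['ft_force'])
E
```

```text
time: 33.35
tcp_pos: [0.4778, 0.1492, 0.2471]
orientation: [3.133, -0.141, 0.011]
ft_force: [1.3, 0.8, -0.1]
gripper_width: 0.0398
time: 33.72
tcp_pos: [0.4771, 0.1497, 0.3068]
orientation: [3.134, -0.14, 0.011]
ft_force: [-0.6, 0.2, -0.7]
gripper_width: 0.06
[0.47660703 0.14943565 0.30580138] [-1.1054282  -0.4640507  -0.68934158]
```

View pics/wrist24.png

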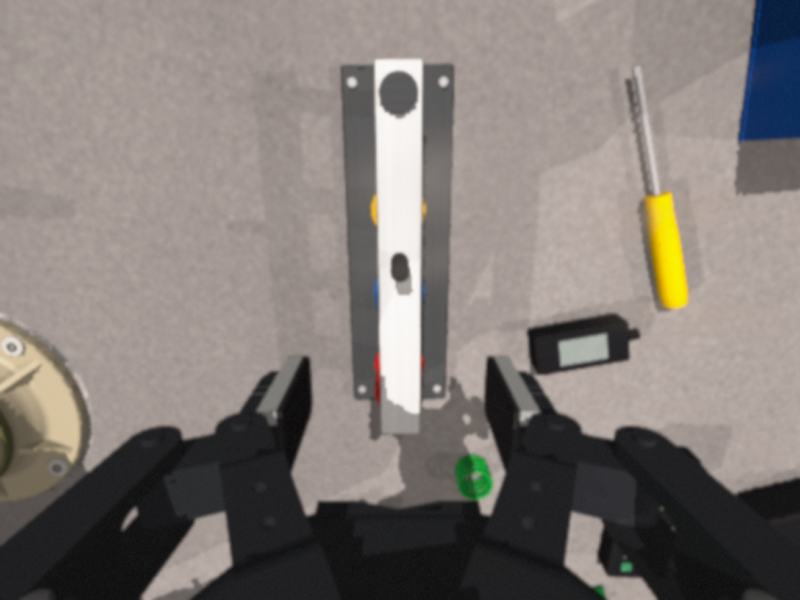

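View pics/top24.png

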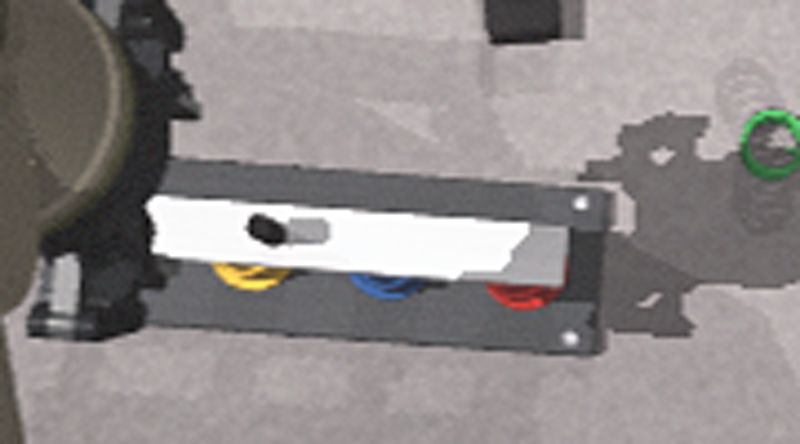

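```bash
python3 -c "
from bench import order; print(order.close_job())"
```

```text
the job is handed in; nothing more can be done
None
```

The job is handed in. All four springs on the bench are threaded onto their own rods, and the keeper arm is closed over them. It took about 34 s of the 208 s allowed.

- **Springs:** I swung the keeper open to about 1.5 rad. Then I seated two red springs (stacked), one blue and one yellow. I found each spring's tang with the wrist camera and turned the tool beforehand so it pointed between the ribs. All four went down with no contact force, so no extra twisting was needed. No fifth spring was visible. The green and brown look-alikes were left alone, and no spring appeared to be knocked aside.
- **Keeper:** I swung it back until it met its stop (about 15 N) and let go. The estimated angle was then 0.01 rad, and the last pictures show it parallel to the rack over all the rods.
- **Last checks:** Before closing, the pictures showed every spring down on its rod and the bystanders where they started. At hand-in the gripper was open and clear of everything, about 0.3 m up.
- **Disagreement:** The top camera, the wrist camera and the positions found by gripping differed by 2 to 5 mm. I corrected for this by lining up each spring and rod within the same wrist picture.

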